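Keep the little pots hot under the hooded warmer

TASK

Put the little lidded pots in to keep hot: first push the warmer's mushroom stop fully down, where it stays, so that the heater is off, then stand every little white pot with a brown knobbed lid from the tray upright on the warmer's deck, inside its rim. The hood is hot, so do not touch it with the hand: hook the pole into the ring eye on its front edge, swing it down with the pole until it is fully shut, and lay the pole back in its wooden rest. With the hood shut, twist the stop clockwise until it is fully up again, so that the heater comes on; leave the bystanding things where they are.

Things in the scene. Friction and masses are not known exactly. Their poses are not given: they have to be found in the camera images.
- warmer: Steel counter-top warmer, fixed. Origin on the worktop under the middle of its hood; x points from its front to its back (the hinge side), y to its left as seen from its front (looking along x), z up. The base is 255 mm deep, 270 mm wide, top at 60 mm. A grey stop pod (88 x 84 mm, flat top at 55 mm above the worktop) stands at its right, centred at x -70, y -195 mm.
- deck (a point): Centre of the warmer's dark deck plate, on its upper face, 62 mm above the worktop; axes as the warmer. A 22 mm high rim bounds an inner field of 190 mm in x by 210 mm in y: room for four pots two by two, 94 mm apart.
- hood (a joint): Angle of the hood about its hinge: 0 = fully shut, about 1.7 to 1.95 at the start (standing open, leaning back). The hinge is stiff (about 0.45 N m of friction, the hood weighs 0.3 kg), so that the hood stays where it is left and needs up to about 4 N at the eye. Shut, it covers warmer x -120 to +120 mm, y -125 to +125 mm and reaches 178 mm above the worktop (190 mm over the heater housing).
- hood_hinge (a point): Middle of the hood's hinge axis, at x +120, y 0 mm of the warmer, 63 mm above the worktop; the axis runs along the warmer's y.
- hood_eye (a point): Centre of the steel ring eye that stands out from the middle of the hood's front wall; it turns with the hood. Clear opening 41 mm, outside 55 mm across, wire 7 mm; the ring's axis is the warmer's y, so a prong enters it sideways. In the hood's own frame (origin on the hinge, axes as the warmer when shut) it lies at x -274, z +35 mm; the front wall is at x -240 mm, and the stem joins the ring to it.
- stop_press (a joint): How far the mushroom stop is pressed down, in m: 0 = up (heater on), 0.010 = fully down (heater off). A steep thread joins its travel to its turn: pushed on the middle of its domed top with about 6 N or more it goes down, turning counter-clockwise (seen from above) as it does so, and friction keeps it down; turning the head back clockwise by 0.8 rad raises it fully again (12.5 mm of rise per rad).
- stop_turn (a joint): Turn of the mushroom head in rad, counter-clockwise seen from above: 0 = up, 0.8 = fully down. Only about 0.03 to 0.1 N m is needed to turn it.
- stop_top (a point): Middle of the domed top of the mushroom head, on its vertical axis. The fluted red head is 41 mm across and 24 mm high, on a thin stem; its top is 101 mm above the worktop when up and 91 mm when down, the pod's flat top at 55 mm.
- pole: Hook pole. Origin at the middle of its square wooden handle (160 mm long, 22 x 22 mm), x along the pole towards the hook, z up as it lies in the rest. A 10 mm steel rod leaves the handle at x +80 mm and turns at x +200 mm into a 10 mm prong that points to +y and ends in a 13 mm ball at y 50 mm. 0.16 kg, centre of mass about x +25 mm.
- pole_hook (a point): Middle of the prong, at x 200, y 28, z 0 mm of the pole; axes as the pole.
- pole_rest: Fixed dark wooden rest on the worktop: a base 160 x 72 x 12 mm with two flared saddles at x -62 and +62 mm (12 mm thick, tips 66 mm high). Origin under its middle, on the worktop, x along the pole. The pole lies in the saddles with its origin 53 mm above the rest's origin and the same axes; the handle is free between the saddles and has about 3 mm of play across.
- tray: White enamelled tray on which the pots stand at the start, 276 x 214 x 28 mm, fixed; origin under its middle, inner floor 2 mm up, rim 26 mm.
- pot_1: Little white stoneware pot with a brown lid (the lid does not come off); there are two to four alike, the absent ones read None from the start. Body 72 mm across and 35 mm high, lid edge at 41 mm, a round brown knob 24 mm across from 42 to 66 mm height to lift it by; about 0.3 kg. Origin at the middle of its underside, z up.
- pot_2: Little white stoneware pot with a brown lid (the lid does not come off); there are two to four alike, the absent ones read None from the start. Body 72 mm across and 35 mm high, lid edge at 41 mm, a round brown knob 24 mm across from 42 to 66 mm height to lift it by; about 0.3 kg. Origin at the middle of its underside, z up.
- pot_3: Little white stoneware pot with a brown lid (the lid does not come off); there are two to four alike, the absent ones read None from the start. Body 72 mm across and 35 mm high, lid edge at 41 mm, a round brown knob 24 mm across from 42 to 66 mm height to lift it by; about 0.3 kg. Origin at the middle of its underside, z up.
- pot_4: Little white stoneware pot with a brown lid (the lid does not come off); there are two to four alike, the absent ones read None from the start. Body 72 mm across and 35 mm high, lid edge at 41 mm, a round brown knob 24 mm across from 42 to 66 mm height to lift it by; about 0.3 kg. Origin at the middle of its underside, z up.
- big_jar: Bystander: taller glass jar with a dark lid, 80 x 105 mm. Leave it alone.
- wide_jar: Bystander: wide glass jar with a red lid, 90 x 100 mm. Leave it alone.
Mind the look-alikes: they are no part of the job. Leave any green look-alike of the pot_1 alone.

How it is judged:
On the way, in this order (a step that is already met when the one before it is completed fails the run):
1. the mushroom stop is pressed down, let go, and stays down (value of joint stop_press above 0.0082 m and contact force between the fingers and stop_turn below 0.5 N), for 0.2 s.
2. all the little pots stand upright on the deck inside its rim, let go, with the stop down and the hood still open (x of pot_1 in the frame of deck between -0.066 and 0.066 m and y of pot_1 in the frame of deck between -0.076 and 0.076 m and z of pot_1 in the frame of deck between -0.006 and 0.012 m and angle between each of pot_1, pot_2, pot_3, pot_4's own z axis and vertical below 0.15 rad and linear speed of each of pot_1, pot_2, pot_3, pot_4 below 0.05 m/s and contact force between the fingers and pot_1 below 0.5 N and x of pot_2 in the frame of deck between -0.066 and 0.066 m and y of pot_2 in the frame of deck between -0.076 and 0.076 m and z of pot_2 in the frame of deck between -0.006 and 0.012 m and contact force between the fingers and pot_2 below 0.5 N and x of pot_3 in the frame of deck between -0.066 and 0.066 m and y of pot_3 in the frame of deck between -0.076 and 0.076 m and z of pot_3 in the frame of deck between -0.006 and 0.012 m and contact force between the fingers and pot_3 below 0.5 N and x of pot_4 in the frame of deck between -0.066 and 0.066 m and y of pot_4 in the frame of deck between -0.076 and 0.076 m and z of pot_4 in the frame of deck between -0.006 and 0.012 m and contact force between the fingers and pot_4 below 0.5 N and value of joint stop_press above 0.0075 m and value of joint hood above 1.2 rad), for 0.2 s.
3. the pole's prong is in the ring eye of the open hood, with the stop down (distance between pole_hook and hood_eye below 0.026 m and value of joint stop_press above 0.0075 m and value of joint hood above 1.2 rad), for 0.1 s.
4. the hood is being swung down with the pole hooked in its eye (distance between pole_hook and hood_eye below 0.026 m and value of joint stop_press above 0.0075 m and value of joint hood below 0.9 rad), for 0.05 s.
5. the hood is fully shut while the stop is still down (value of joint hood below 0.05 rad and value of joint stop_press above 0.0075 m), for 0.2 s.
6. the stop is twisted back up, with the hood shut (value of joint hood below 0.05 rad and value of joint stop_press below 0.002 m), for 0.2 s.
At the end, for the whole second after the job is handed in: The hood is fully shut (within 0.05 rad), every little pot stands upright on the deck inside its rim (centre within 66 mm in x and 76 mm in y of the deck's centre, tilt under 0.15 rad), the stop is up (within 2 mm), and the pole lies at rest in its rest (within 30 mm lengthwise, in both saddles) (all of step 6 and x of pot_1 in the frame of deck between -0.066 and 0.066 m and y of pot_1 in the frame of deck between -0.076 and 0.076 m and z of pot_1 in the frame of deck between -0.006 and 0.012 m and angle between each of pot_1, pot_2, pot_3, pot_4's own z axis and vertical below 0.15 rad and linear speed of each of pot_1, pot_2, pot_3, pot_4, pole below 0.05 m/s and x of pot_2 in the frame of deck between -0.066 and 0.066 m and y of pot_2 in the frame of deck between -0.076 and 0.076 m and z of pot_2 in the frame of deck between -0.006 and 0.012 m and x of pot_3 in the frame of deck between -0.066 and 0.066 m and y of pot_3 in the frame of deck between -0.076 and 0.076 m and z of pot_3 in the frame of deck between -0.006 and 0.012 m and x of pot_4 in the frame of deck between -0.066 and 0.066 m and y of pot_4 in the frame of deck between -0.076 and 0.076 m and z of pot_4 in the frame of deck between -0.006 and 0.012 m and x of pole in the frame of pole_rest between -0.03 and 0.03 m and y of pole in the frame of pole_rest between -0.012 and 0.012 m and z of pole in the frame of pole_rest between 0.047 and 0.06 m); the robot touches nothing.
It fails at once if the hot hood is touched with the hand or arm (contact force between any of the fingers, the arm and hood above 1 N).
It fails at once if a bystander is disturbed (distance of big_jar from where it was at the start of the episode above 0.04 m).
It fails at once if a bystander is disturbed (distance of wide_jar from where it was at the start of the episode above 0.04 m).
Of pot_1, pot_2, pot_3, pot_4 only 2 to 4 are there at a start; the rules pass over those that are not, and their reading is None.
At some moment in a run one of pot_1, pot_2, pot_3, pot_4 may be knocked a few centimetres aside while the robot is not near it.
It also fails if it takes over 210 s, if anything falls off the work surface, if the arm or the gripper's body presses on something with over 40 N, if the wrist force passes 120 N, or if a joint passes its speed limit or range.

ROBOT

A 6-joint arm with a two-finger parallel gripper is mounted at the origin on a cart in front of the work surface, level with it; the furniture and walls round the work are solid. World frame = base frame: x ahead of the robot, y to its left, z up, the work surface at z = 0. Lengths are in m, angles in rad, forces in N, time in s.
With the tool pointing down it reaches from about 0.325 to 0.85 m from the base axis. Payload 4.4 kg.
Tool frame: the origin (TCP) lies midway between the tips of the shut fingers; the grasp point (between the pads) lies behind it (env.hold_point_z is the z of the grasp point in the tool frame, in m); z points along the fingers, y is the line along which they close (so a half turn about z gives the same grasp; the last joint's range is limited). The gripper opens to 94 mm and grips with 3 to 60 N. Pads are 16 mm wide; open, the fingers measure 119 mm over their backs; the gripper's body (75 mm by 177 mm) begins 78 mm behind the grasp point.
Start: joints at [-1.431, 0.207, 1.542, -0, 1.393, -0.15], TCP at [0.164, -0.551, 0.205] pointing down, gripper open.
Joint ranges: [-2.73, 2.73], [-0.86, 2.22], [0.23, 2.46], [-1.11, 4.25], [0.08, 2.63], [-2.82, 2.82]. Speed limits (rad/s): [2.79, 2.79, 3.14, 3.14, 3.14, 3.14].

INTERFACE

Orientations are given as a unit quaternion [w, x, y, z].
In Python, from station import env, camera gives the robot as it stands.
- The arm moves only by the tool arm_command, never from a script. Its argument "targets" is a list of rows, each a list of 3 entries, a list of its own where there are three numbers: the gripper command: -1 is shut, 1 is fully open, values between are in proportion, then the shift along the tool's x, y, z in cm, then the turn about the tool's z in rad. A call has exactly 8 rows; each row shifts and turns the commanded pose from where the row before left it, along the tool's axes as they then stand; what a row does not reach is not made up. A row lasts 1/8 s, in which the tool goes at most 62.5 mm and 10.7 degrees, less where a joint would pass 70% of its speed; a pose out of reach is approached as far as the arm can. A call is refused whole if a number of a shift passes 6.25 or a number of a turn 0.188, either way. A call with a gripper value outside its range is refused whole. The fingers move at their own pace and stop on an object; "newtons" is the grip in N (left out, the last holds). Time passes only in rows, so rows that do not move let the fingers close, or fill a call up. It gives the time, the measured TCP pose, the force, the opening and the grip force at its end, in the units of the state.
- env.read_state(): the state, without advancing time (a new reading comes with each control period).
- camera(name): name is "side" or "top"; returns a dict with "color" (480x640x3 uint8, red, green, blue), "fx", "fy", "cx", "cy" (pixels), "k1" (the pictures are not rectified: a ray, as slopes to the right and down, at radius r is drawn at 1 + k1 r^2 times it, then the intrinsics apply), "R" (3x3) and "t" (3): a world point X has camera coordinates R X + t. Camera axes: x right, y down, z forward; pixel columns grow to the right and rows downward; lengths in m; the calibration is good to about 2 mm. A picture is of the moment at which its call begins. There is no depth.
- env.sign_off(): hands the job in; it is judged then, once.
The state is a dict: "t": time; "joint_positions": joint angles; "joint_velocities": joint speeds; "tau": joint torques, N m; "tool_pos": TCP position; "ee_rot": TCP orientation; "contact_force": force on the tool from outside, world axes, zero at the start; "wrist_torque": the same for the moment, N m; "grip_width": finger opening in m; "finger_force": force on a finger pad.
Only numpy, scipy, OpenCV 4.12 (cv2) and the standard library are available. Lean on these libraries where they do the work, as an engineer would, in place of code of your own. Each camera call takes 0.05 s, during which the arm holds its last target. There are 200 camera calls.

## Working session

There is one attempt and no reset: what is moved stays moved. The work goes in short steps, Python scripts to look and compute and a tool call to move; the robot and the scene stay as the last step left them, time stands still between calls to the robot, and variables do not carry over. Pictures are saved under pics/ and viewed, at most 14 in all, crops included, and the job is handed in when it is done.

Besides the shell and the picture viewer there is one more tool, called after ">>>" as name(argument=value, ...) on one line, values as JSON. arm_command: Moves the arm, as the interface text tells. Its arguments: {"type":"object","properties":{"targets":{"type":"array","items":{"type":"array"}},"newtons":{"type":"number"}},"required":["targets"]}

```bash
ls; mkdir -p pics
python3 - <<'E'
from station import env,camera
import cv2
for n in("top","side"):
    c=camera(n);cv2.imwrite(f"pics/{n}0.png",c["color"][:,:,::-1])
    print(n,{k:v for k,v in c.items() if k!="color"})
print(env.read_state(),env.hold_point_z)
E
```

```text
pics
top {'fx': 485.79824742976683, 'fy': 485.79824742976683, 'cx': 319.8674756687574, 'cy': 235.31955235885576, 'k1': -0.12205341580544843, 'R': array([[ 0.01667395, -0.99979863,  0.01116584],
       [-0.99811783, -0.01730298, -0.05883364],
       [ 0.05901499, -0.01016383, -0.99820535]]), 't': array([-0.17728892,  0.50506252,  1.17418921])}
side {'fx': 539.4683526104094, 'fy': 539.4683526104094, 'cx': 320.7652179367459, 'cy': 242.81728309690013, 'k1': 0.039826723090664776, 'R': array([[ 0.89442423, -0.44714825, -0.00798305],
       [-0.3143849 , -0.61596379, -0.72232316],
       [ 0.31806827,  0.64857309, -0.6915096 ]]), 't': array([-0.53053357,  0.11581198,  1.42217121])}
{'t': 0.1, 'joint_positions': array([-1.43149504e+00,  2.07333206e-01,  1.54276658e+00,  3.91298768e-05,
        1.39349849e+00, -1.50532592e-01]), 'joint_velocities': array([-0.00058228, -0.0015421 , -0.00309365, -0.00031979, -0.00038256,
        0.00068086]), 'tau': array([ 7.02653251e-04, -3.71862638e+01, -2.82292074e+01,  7.00789830e-02,
        3.11568228e-02, -4.34405467e-05]), 'tool_pos': array([ 0.16421566, -0.5503141 ,  0.20442893]), 'ee_rot': array([-1.00268685e-03,  9.89517907e-01,  1.44406735e-01,  2.48858680e-05]), 'contact_force': array([-0.6681886 , -1.26232905,  0.1143083 ]), 'wrist_torque': array([ 0.00899033, -0.03606928,  0.05525901]), 'finger_force': 0.0, 'grip_width': 0.09394044093907707} -0.0188
```

View pics/top0.png

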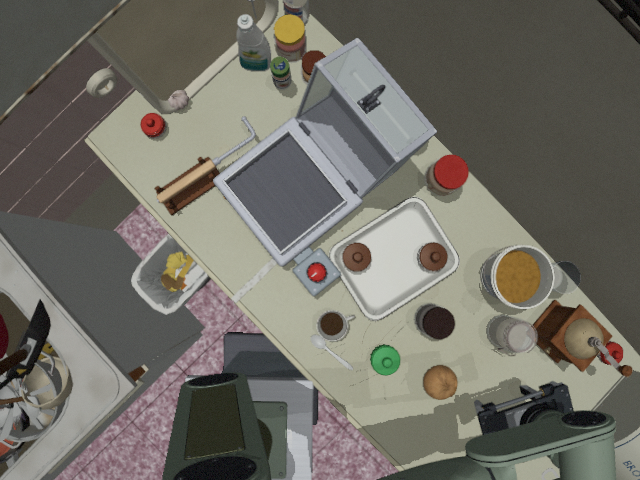

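View pics/side0.png

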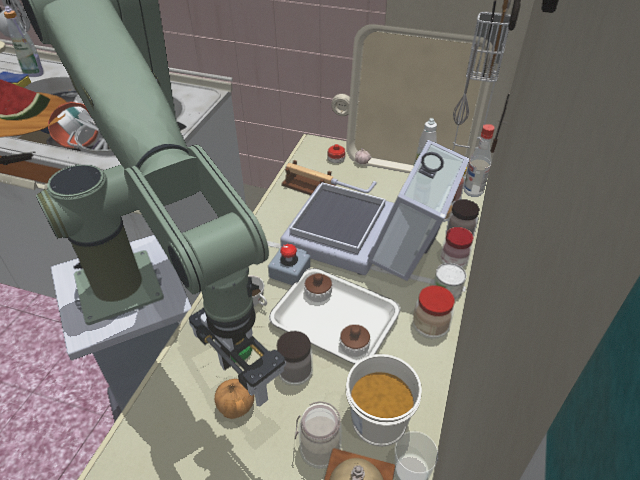

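Top view: two brown-lidded pots on the tray at (356,257) and (433,257). The green look-alike is at (385,360), the stop at (317,271), the pole handle near (188,185) with its hook at (247,125), and the hood's eye near (372,97). The red thing at (152,124) stands off the pod, so it isn't the stop. I'll confirm this in an enlarged crop and measure.

```bash
cat > h.py <<'E'
import numpy as np,cv2
from station import env,camera
def K(c): return np.array([[c["fx"],0,c["cx"]],[0,c["fy"],c["cy"]],[0,0,1.]])
def D(c): return np.array([c["k1"],0,0,0.])
def ray(c,uv):
    p=cv2.undistortPoints(np.array(uv,float).reshape(-1,1,2),K(c),D(c)).reshape(-1,2)
    d=np.c_[p,np.ones(len(p))]@c["R"]; return -c["R"].T@c["t"],d
def plane(c,uv,z):
    o,d=ray(c,uv); return o+d*((z-o[2])/d[:,2])[:,None]
def proj(c,X):
    return cv2.projectPoints(np.array(X,float).reshape(-1,1,3),cv2.Rodrigues(c["R"])[0],c["t"],K(c),D(c))[0].reshape(-1,2)
def tri(c1,u1,c2,u2):
    o1,d1=ray(c1,u1);o2,d2=ray(c2,u2);d1=d1[0];d2=d2[0]
    s=np.linalg.lstsq(np.c_[d1,-d2],o2-o1,rcond=None)[0]
    a=o1+s[0]*d1;b=o2+s[1]*d2;return (a+b)/2,np.linalg.norm(a-b)
def blobs(c,lo,hi,amin=30):
    h=cv2.cvtColor(c["color"],cv2.COLOR_RGB2HSV);m=cv2.inRange(h,lo,hi)
    n,l,s,ce=cv2.connectedComponentsWithStats(m)
    return [(ce[i].round(1).tolist(),s[i].tolist()) for i in range(1,n) if s[i][4]>=amin]
def crop(c,x,y,w,h,k,name): cv2.imwrite("pics/"+name,cv2.resize(c["color"][y:y+h,x:x+w,::-1],None,fx=k,fy=k,interpolation=cv2.INTER_CUBIC))
E
python3 - <<'E'
from h import *
T=camera("top");S=camera("side")
print(-T["R"].T@T["t"],-S["R"].T@S["t"])
for n,c in(("T",T),("S",S)):
    print(n,"red",blobs(c,(0,190,120),(4,255,255)),blobs(c,(175,190,120),(180,255,255)))
    print(n,"brown",blobs(c,(3,90,30),(12,200,140)))
crop(T,145,100,266,200,3,"c1.png")
a=S["color"][130:280,250:480];b=T["color"][30:190,240:440]
cv2.imwrite("pics/c2.png",np.vstack([cv2.resize(x[:,:,::-1],(600,h),interpolation=cv2.INTER_CUBIC) for x,h in((S["color"][135:215,390:490],300*1),)]+[cv2.resize(T["color"][70:150,330:430,::-1],(600,300),interpolation=cv2.INTER_CUBIC)]))
E
```

```text
[ 0.43777325 -0.15657988  1.2037762 ] [ 0.05858409 -1.08827315  1.06286344]
T red [([317.1, 269.8], [309, 264, 16, 13, 62])] []
T brown [([291.0, 46.0], [277, 37, 28, 15, 151]), ([310.6, 60.0], [302, 51, 24, 24, 305]), ([179.8, 176.2], [155, 157, 48, 36, 149]), ([191.8, 192.2], [164, 169, 55, 45, 663]), ([356.4, 256.5], [343, 243, 28, 28, 602]), ([433.0, 256.3], [420, 243, 27, 28, 581]), ([560.8, 332.6], [534, 300, 63, 71, 1157]), ([605.0, 334.7], [598, 323, 14, 22, 85]), ([136.6, 373.4], [130, 367, 14, 14, 72]), ([625.3, 370.2], [619, 366, 13, 10, 71]), ([3.2, 448.8], [0, 442, 10, 15, 86])]
S red [] []
S brown [([63.3, 109.4], [49, 102, 39, 22, 182]), ([55.2, 130.8], [49, 122, 16, 23, 166]), ([91.3, 139.1], [83, 130, 15, 16, 53]), ([333.7, 156.0], [328, 152, 13, 7, 31]), ([28.6, 170.5], [0, 161, 60, 22, 679]), ([303.2, 183.3], [283, 175, 41, 19, 311]), ([318.1, 283.7], [305, 274, 26, 20, 327]), ([439.4, 313.3], [429, 310, 21, 6, 39]), ([355.1, 336.6], [341, 325, 29, 24, 427]), ([335.9, 460.3], [325, 448, 27, 32, 324]), ([384.4, 468.2], [373, 459, 22, 21, 240])]
```

View pics/c1.png

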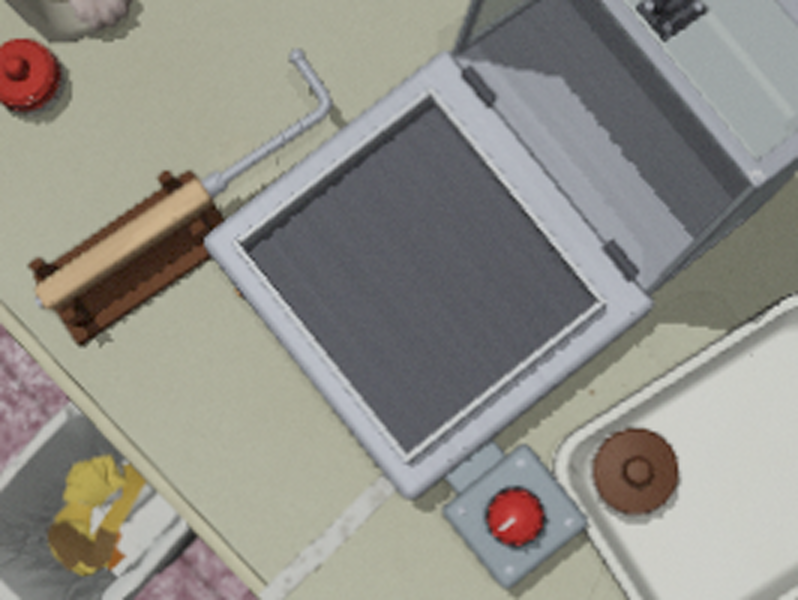

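View pics/c2.png

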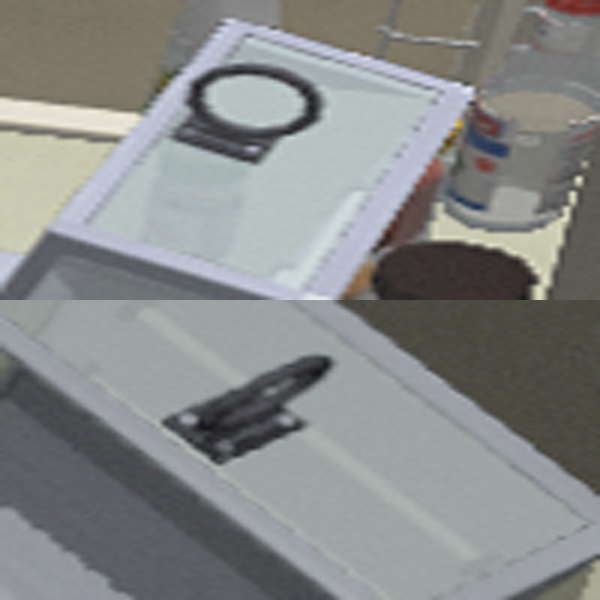

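The crops confirm it: the red mushroom on the grey pod is at (317,272). The base corners are about (215,180), (295,119), (361,201) and (282,265). The ring centre is about (374,95) in the top view and (432.5,162) in the side view. The pole bend is at (253,134) and its ball at (244,118).

Run:
```python
from h import *
T=camera("top");S=camera("side")
np.set_printoptions(precision=4,suppress=True)
q=lambda l:[(145+x/3,100+y/3) for x,y in l]
b=plane(T,q([(210,240),(450,57),(647,302),(410,495)]),.06);print("base",b,[np.linalg.norm(b[i]-b[i-1]) for i in range(4)])
f=b.mean(0);ex=(b[1]+b[2]-b[0]-b[3]);print("ctr",f,"yaw",np.arctan2(ex[1],ex[0]), "yawy",np.arctan2(*(b[0]+b[1]-b[2]-b[3])[[1,0]])-np.pi/2)
s=plane(T,[(317.2,272)],.098)[0];print("stop",s)
yaw=np.arctan2(ex[1],ex[0]);R=np.array([[np.cos(yaw),-np.sin(yaw)],[np.sin(yaw),np.cos(yaw)]])
print("warmer origin from stop",s[:2]-R@[-.07,-.195])
d=plane(T,q([(238,243),(430,96),(605,302),(405,460)]),.084);print("rimtop",d.mean(0),[np.linalg.norm(d[i]-d[i-1]) for i in range(4)])
p=plane(T,[(357.7,257),(433.5,257)],.064);print("pots",p)
h=plane(T,q([(37,285),(50,305),(192,180),(210,197)]),.064);print("handle",h,h.mean(0),np.linalg.norm(h[0]-h[2]))
k=plane(T,q([(325,103),(296,55)]),.053);print("bend,ball",k)
# lid centers at z .041 edge
e=tri(T,[(374.2,95.3)],S,[(432.5,162.2)]);print("eye",e, "in warmer",R.T@(e[0][:2]-(s[:2]-R@[-.07,-.195])))
print("handle dir yaw", np.arctan2(*(k[0]-h.mean(0))[[1,0]]), np.linalg.norm(k[0]-h.mean(0)))
t=plane(T,[(330,257),(418,197),(460,258),(375,319)],.026);print("tray",t.mean(0),t)
print("pots side",[tri(T,[a],S,[bb]) for a,bb in (((357.7,256.5),(318,280)),((433.3,256.8),(355,331)))])
```

```text
base [[ 0.6333  0.0842  0.06  ]
 [ 0.785  -0.1036  0.06  ]
 [ 0.5895 -0.2637  0.06  ]
 [ 0.4339 -0.0796  0.06  ]] [np.float64(0.258015996860732), np.float64(0.24149824111823442), np.float64(0.2527156585878715), np.float64(0.24102747765879137)]
ctr [ 0.6104 -0.0907  0.06  ] yaw -0.8803707159018475 yawy -0.8838560775182155
stop [ 0.4196 -0.1632  0.098 ]
warmer origin from stop [ 0.6145 -0.093 ]
rimtop [ 0.6049 -0.0846  0.084 ] [np.float64(0.21352052405180996), np.float64(0.1889905123072375), np.float64(0.21226600546306354), np.float64(0.19675693957994136)]
pots [[ 0.4557 -0.2579  0.064 ]
 [ 0.4584 -0.438   0.064 ]]
handle [[0.5949 0.2217 0.064 ]
 [0.579  0.2104 0.064 ]
 [0.6808 0.0996 0.064 ]
 [0.6672 0.0846 0.064 ]] [0.6305 0.1541 0.064 ] 0.14921642308549904
bend,ball [[ 0.7476 -0.0034  0.053 ]
 [ 0.7871  0.0215  0.053 ]]
eye (array([ 0.7569, -0.2639,  0.318 ]), np.float64(0.0017134222207045098)) in warmer [0.2225 0.0009]
handle dir yaw -0.9314008650212577 0.19652958597803713
tray [ 0.4564 -0.3554  0.026 ] [[ 0.4552 -0.194   0.026 ]
 [ 0.606  -0.4084  0.026 ]
 [ 0.4576 -0.5137  0.026 ]
 [ 0.3069 -0.3054  0.026 ]]
pots side [(array([ 0.4568, -0.2588,  0.0522]), np.float64(0.0006289656702791479)), (array([ 0.4602, -0.4405,  0.0539]), np.float64(0.002566171530202304))]
```

Checks out: the ring's distance from the hinge comes to 0.275 m against 0.276 given, so the hood is at about 1.83 rad. The lid knobs triangulate to 52–54 mm high, which also fits. First move is to the stop, fingers shut.

>>> arm_command(targets=[[-1,[0,0,0],-0.133],[-1,[0,0,0],-0.133],[-1,[0,0,0],-0.134],[-1,[4.4,-1.4,0],0],[-1,[4.4,-1.4,0],0],[-1,[4.4,-1.4,0],0],[-1,[4.4,-1.4,0],0],[-1,[4.4,-1.4,0],0]], newtons=20)

```text
t: 1.3
tool_pos: [0.2901, -0.3557, 0.2055]
ee_rot: [0.0, 0.941, 0.338, 0.0]
contact_force: [1.2, 0.7, 0.3]
grip_width: 0.0178
finger_force: 0.0
```

>>> arm_command(targets=[[-1,[4.4,-1.4,0],0],[-1,[4.4,-1.4,0],0],[-1,[4.4,-1.4,0],0],[-1,[4.4,-1.3,0],0],[-1,[4.8,-1.2,0],0],[-1,[0,0,4],0],[-1,[0,0,4],0],[-1,[0,0,0],0]])

```text
t: 2.3
tool_pos: [0.4169, -0.1608, 0.1226]
ee_rot: [-0.003, 0.941, 0.338, -0.002]
contact_force: [-0.4, 0.5, 0.2]
grip_width: 0.0004
finger_force: 0.0
```

```bash
cat >> h.py <<'E'
def go(x,y,z,yaw=None,s=None):
    """prints turn then tool-frame shift in cm from present pose"""
    s=s or env.read_state();q=s["ee_rot"];y0=2*np.arctan2(q[2],q[1])
    y1=y0 if yaw is None else yaw
    d=np.array([x,y,z])-s["tool_pos"];c,n=np.cos(y1),np.sin(y1)
    print("t",round(s["t"],1),"yaw",round(y0,3),"turn",round(-(y1-y0),3),"shift",np.round([100*(d[0]*c+d[1]*n),100*(d[0]*n-d[1]*c),-100*d[2]],2),"F",s["contact_force"].round(1),"w",round(s["grip_width"],4),s["finger_force"])
E
python3 - <<'E'
from h import *
T=camera("top");S=camera("side");print(env.read_state()["tool_pos"]);go(.4196,-.1632,.101,.69)
crop(S,230,200,120,90,6,"c3.png")
E
```

```text
[ 0.42000048 -0.16311653  0.12624982]
t 2.4 yaw 0.69 turn -0.0 shift [-0.04 -0.02  2.52] F [ 1.4 -0.5  0. ] w 0.0003 0.0
```

View pics/c3.png

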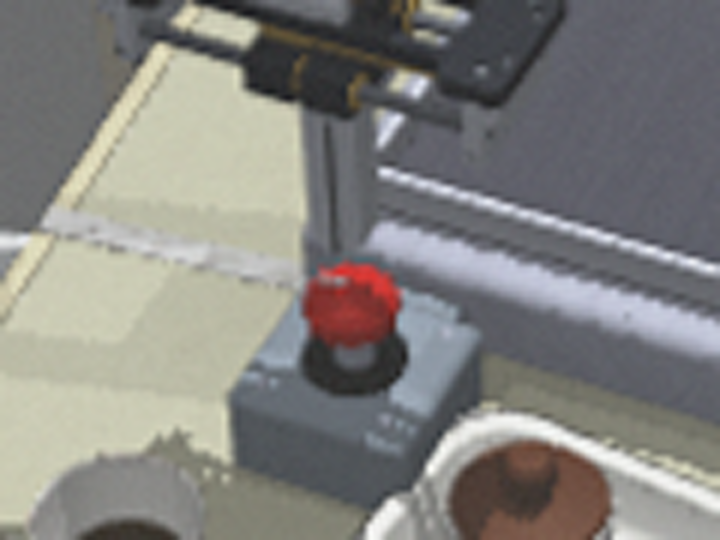

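Run:
```python
from h import *
S=camera("side");T=camera("top")
h=cv2.cvtColor(S["color"],cv2.COLOR_RGB2HSV);m=cv2.inRange(h,(0,170,90),(6,255,255))|cv2.inRange(h,(174,170,90),(180,255,255))
m[:,:270]=0;m[:,310:]=0;m[:230]=0;m[270:]=0
ys,xs=np.nonzero(m);u=((xs.min()+xs.max())/2,(ys.min()+ys.max())/2);print(xs.min(),xs.max(),ys.min(),ys.max())
print("proj TCP",proj(S,[env.read_state()["tool_pos"]]),"stop pred",proj(S,[[.4196,-.1632,.101],[.4196,-.1632,.089],[.4196,-.1632,.077]]))
print("side ray at .089",plane(S,[u],.089), "tri",tri(T,[(317.2,272)],S,[u]))
```

```text
282 295 244 254
proj TCP [[288.38040964 239.79026465]] stop pred [[288.28746417 247.30068921]
 [288.51871417 250.64273711]
 [288.74712111 253.94512575]]
side ray at .089 [[ 0.42202502 -0.15765709  0.089     ]] tri (array([ 0.41967675, -0.16324791,  0.09491298]), np.float64(0.00030715626983800263))
```

>>> arm_command(targets=[[-1,[0,0,2.3],0],[-1,[0,0,0.3],0],[-1,[0,0,0.3],0],[-1,[0,0,0.3],0],[-1,[0,0,0.3],0],[-1,[0,0,0.2],0],[-1,[0,0,0],0],[-1,[0,0,0],0]])

```text
t: 3.5
tool_pos: [0.4209, -0.1636, 0.0905]
ee_rot: [0.001, 0.941, 0.338, 0.001]
contact_force: [-3.0, 1.0, 13.2]
grip_width: 0.0005
finger_force: 6.7
```

>>> arm_command(targets=[[-1,[0,0,-4],0],[-1,[0,0,-4],0],[0.2,[0,0,0],0],[0.2,[-1.6,4.8,0],0],[0.2,[-1.7,4.8,0],0],[0.2,[0,0,3],0],[0.2,[0,0,0],0],[0.2,[0,0,0],0]])

```text
t: 4.5
tool_pos: [0.4547, -0.257, 0.1377]
ee_rot: [-0.001, 0.941, 0.338, -0.0]
contact_force: [0.3, -0.5, 0.2]
grip_width: 0.0555
finger_force: 0.0
```

Run:
```python
from h import *
S=camera("side");go(.4568,-.2585,.049,.69);print(env.read_state()["tool_pos"])
T=camera("top");print(blobs(T,(3,90,30),(12,200,140),200),blobs(S,(3,90,30),(12,200,140),200))
crop(S,230,200,160,120,5,"c4.png")
```

```text
t 4.5 yaw 0.69 turn 0.0 shift [0.05 0.18 8.96] F [ 0.3  0.5 -0.2] w 0.0563 0.0
[ 0.45524162 -0.25738767  0.13856048]
[([310.6, 60.1], [302, 51, 24, 25, 304]), ([191.6, 192.4], [164, 168, 55, 47, 662]), ([435.2, 256.0], [422, 243, 25, 28, 474]), ([560.9, 332.0], [533, 300, 67, 71, 1175])] [([28.7, 170.6], [0, 160, 60, 23, 666]), ([141.7, 195.5], [121, 182, 37, 26, 519]), ([318.4, 282.9], [305, 274, 26, 19, 300]), ([355.0, 336.5], [341, 325, 29, 24, 437]), ([335.6, 460.6], [325, 448, 27, 32, 297]), ([384.9, 468.2], [374, 460, 21, 20, 203])]
```

View pics/c4.png

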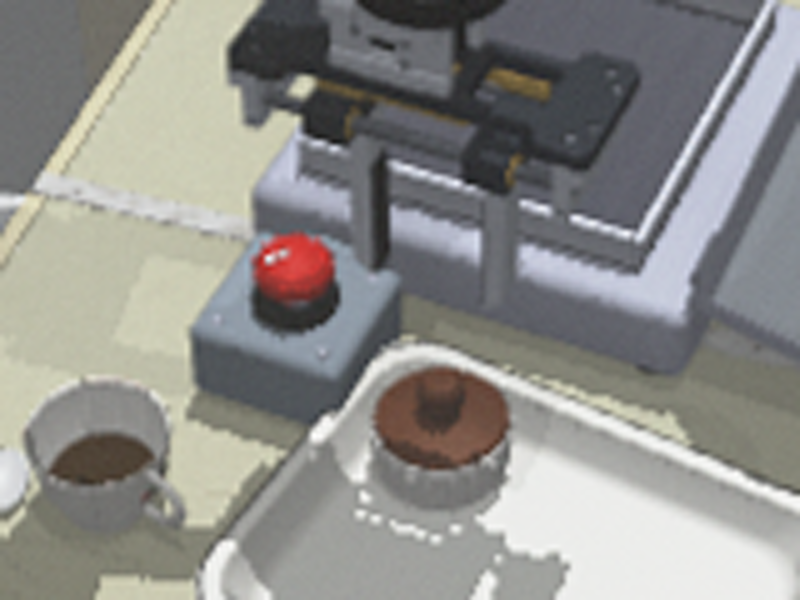

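The stop is down (head low on its pod) and the fingers straddle the knob at crop (440,400). Going down to grip it.

>>> arm_command(targets=[[0.2,[0,0.2,3],0],[0.2,[0,0,3],0],[0.2,[0,0,2],0],[0.2,[0,0,1],0],[0.2,[0,0,0],0],[-1,[0,0,0],0],[-1,[0,0,0],0],[-1,[0,0,0],0]], newtons=30)

```text
t: 5.6
tool_pos: [0.4569, -0.2597, 0.0491]
ee_rot: [0.001, 0.941, 0.338, 0.0]
contact_force: [-0.5, 0.5, -0.5]
grip_width: 0.0298
finger_force: 0.0
```

>>> arm_command(targets=[[-1,[0,0,0],0],[-1,[0,0,0],0],[-1,[0,0,-2],0],[-1,[0,0,-4],0],[-1,[0,0,-4],0],[-1,[0,0,-4],0],[-1,[0,0,0],0],[-1,[0,0,0],0]])

```text
t: 6.6
tool_pos: [0.4553, -0.2585, 0.1861]
ee_rot: [-0.002, 0.941, 0.338, -0.001]
contact_force: [-0.8, 0.6, -3.3]
grip_width: 0.0232
finger_force: 30.0
```

Run:
```python
from h import *
dc=np.array([.605,-.085]);ey=np.array([.771,.637])
for k in(.047,-.047):
    p=dc+ey*k;go(*p,.19,.69)
print(env.read_state()["tool_pos"])
S=camera("side");print(blobs(S,(3,90,30),(12,200,140),200))
```

```text
t 6.6 yaw 0.69 turn -0.0 shift [27.29 -3.85 -0.39] F [-0.8  0.6 -3.3] w 0.0232 29.998699128627777
t 6.6 yaw 0.69 turn -0.0 shift [17.89 -3.85 -0.39] F [-0.8  0.6 -3.3] w 0.0232 29.998699128627777
[ 0.45530436 -0.25847059  0.18611853]
[([28.6, 170.5], [0, 161, 60, 22, 667]), ([141.6, 195.4], [121, 182, 37, 26, 507]), ([355.1, 336.5], [341, 325, 29, 24, 434]), ([335.9, 460.4], [324, 448, 30, 32, 325]), ([384.8, 468.2], [374, 460, 21, 20, 207])]
```

>>> arm_command(targets=[[-1,[4,-0.6,0],0],[-1,[4.5,-0.6,0],0],[-1,[4.7,-0.6,0],0],[-1,[4.7,-0.7,0],0],[-1,[4.7,-0.7,0],0],[-1,[4.7,-0.6,0],0],[-1,[0,0,0],0],[-1,[0,0,4],0]])

```text
t: 7.65
tool_pos: [0.645, -0.0567, 0.1495]
ee_rot: [0.002, 0.941, 0.339, 0.002]
contact_force: [1.0, -0.4, -2.9]
grip_width: 0.0231
finger_force: 30.0
```

>>> arm_command(targets=[[-1,[0,0,2],0],[-1,[0,0,1],0],[-1,[0,0,0],0],[-1,[0,0,0],0],[-1,[0,0,0],0],[-1,[0,0,0],0],[-1,[0,0,0],0],[-1,[0,0,0],0]])

```text
t: 8.65
tool_pos: [0.643, -0.0563, 0.1186]
ee_rot: [0.0, 0.941, 0.338, 0.0]
contact_force: [0.4, -0.1, -3.1]
grip_width: 0.0235
finger_force: 30.0
```

Run:
```python
from h import *
p=np.array([.605,-.085])+np.array([.771,.637])*.047;go(*p,.109,.69)
S=camera("side");crop(S,270,130,200,150,4,"c5.png")
T=camera("top");print(blobs(T,(3,90,30),(12,200,140),200))
```

```text
t 8.7 yaw 0.69 turn -0.0 shift [-0.05 -0.21  0.96] F [ 0.4 -0.1 -3.1] w 0.0235 29.99891996383667
[([310.7, 60.1], [302, 51, 24, 24, 307]), ([433.0, 256.2], [420, 243, 27, 28, 585]), ([560.0, 332.0], [533, 300, 63, 71, 1163])]
```

View pics/c5.png

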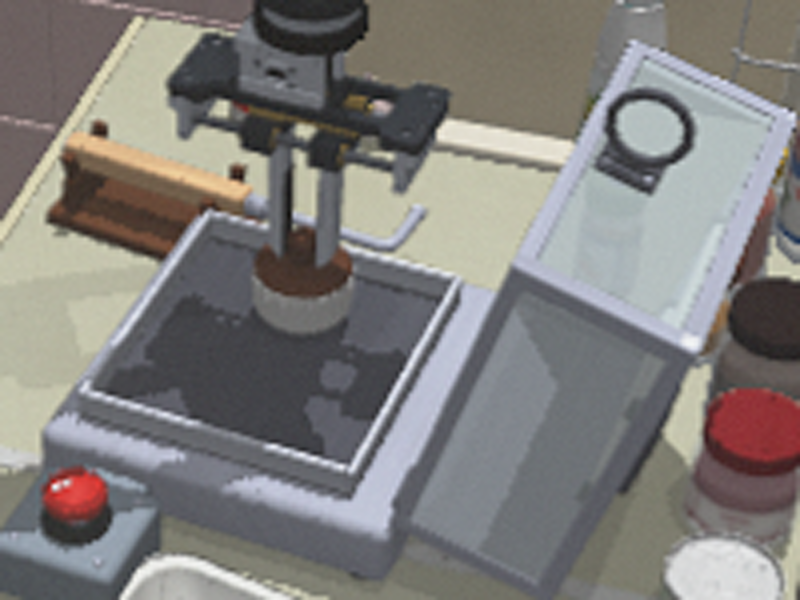

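>>> arm_command(targets=[[-1,[0,-0.2,0.4],0],[-1,[0,0,0.4],0],[-1,[0,0,0.2],0],[-1,[0,0,0],0],[-1,[0,0,0],0],[0.2,[0,0,0],0],[0.2,[0,0,0],0],[0.2,[0,0,0],0]])

```text
t: 9.75
tool_pos: [0.6416, -0.0552, 0.1082]
ee_rot: [0.0, 0.941, 0.338, -0.0]
contact_force: [-0.1, -0.7, -0.9]
grip_width: 0.0496
finger_force: 0.0
```

>>> arm_command(targets=[[0.2,[0,0,-2],0],[0.2,[0,0,-3],0],[0.2,[0,0,-3],0],[0.2,[-5,0,0],0],[0.2,[-5,0,0],0],[0.2,[-5,0,0],0],[0.2,[-5,0,0],0],[0.2,[-5,0,0],0]])

```text
t: 10.75
tool_pos: [0.4481, -0.2153, 0.1903]
ee_rot: [0.001, 0.941, 0.338, 0.001]
contact_force: [-0.6, -0.3, 0.7]
grip_width: 0.0562
finger_force: 0.0
```

>>> arm_command(targets=[[0.2,[-3.5,4.5,0],0],[0.2,[-3.5,4.5,0],0],[0.2,[-3.5,4.5,0],0],[0.2,[-3,4.5,0],0],[0.2,[0,0,4],0],[0.2,[0,0,0],0],[0.2,[0,0,0],0],[0.2,[0,0,0],0]])

```text
t: 11.75
tool_pos: [0.4603, -0.439, 0.1509]
ee_rot: [0.002, 0.941, 0.339, 0.001]
contact_force: [0.2, -0.4, -0.2]
grip_width: 0.0565
finger_force: 0.0
```

Run:
```python
from h import *
T=camera("top");S=camera("side")
print(blobs(T,(3,90,30),(12,200,140),200),blobs(S,(3,90,30),(12,200,140),200));go(.4595,-.4395,.049,.69)
```

```text
[([310.6, 60.1], [302, 51, 24, 24, 305]), ([270.7, 173.6], [257, 159, 29, 30, 665]), ([191.1, 192.6], [164, 169, 55, 46, 664]), ([428.7, 250.7], [420, 243, 23, 21, 234]), ([560.1, 332.0], [534, 301, 62, 70, 1197])] [([68.8, 110.3], [49, 102, 48, 22, 224]), ([28.4, 170.5], [0, 161, 60, 22, 668]), ([145.1, 196.9], [127, 184, 31, 24, 373]), ([355.6, 335.3], [341, 325, 29, 23, 366]), ([335.2, 460.9], [325, 448, 28, 32, 276])]
t 11.8 yaw 0.691 turn 0.001 shift [-9.000e-02  1.000e-02  1.014e+01] F [-0.9  0.7  0.5] w 0.0564 0.0
```

>>> arm_command(targets=[[0.2,[0,0,4],0],[0.2,[0,0,3],0],[0.2,[0,0,2],0],[0.2,[0,0,1.1],0],[0.2,[0,0,0],0],[-1,[0,0,0],0],[-1,[0,0,0],0],[-1,[0,0,0],0]])

```text
t: 12.85
tool_pos: [0.4599, -0.4396, 0.0485]
ee_rot: [0.001, 0.941, 0.338, 0.0]
contact_force: [1.2, -0.2, 0.1]
grip_width: 0.0301
finger_force: 0.8
```

>>> arm_command(targets=[[-1,[0,0,0],0],[-1,[0,0,0],0],[-1,[0,0,-2],0],[-1,[0,0,-4],0],[-1,[0,0,-4],0],[-1,[0,0,-4],0],[-1,[0,0,0],0],[-1,[0,0,0],0]])

```text
t: 13.85
tool_pos: [0.4582, -0.4373, 0.1854]
ee_rot: [-0.002, 0.941, 0.338, -0.001]
contact_force: [0.7, 0.0, -4.1]
grip_width: 0.0235
finger_force: 30.0
```

Run:
```python
from h import *
p=np.array([.605,-.085])-np.array([.771,.637])*.045;go(*p,.109,.69)
T=camera("top");print(plane(T,[(270.7,173.6)],.105), np.array([.605,-.085])+np.array([.771,.637])*.047)
```

```text
t 13.8 yaw 0.69 turn -0.0 shift [ 29.25 -17.82   7.64] F [ 0.7  0.  -4.1] w 0.0235 29.99700218439102
[[ 0.64221277 -0.05293268  0.105     ]] [ 0.641237 -0.055061]
```

>>> arm_command(targets=[[-1,[3,-4,0],0],[-1,[3,-4.6,0],0],[-1,[3,-4.6,0],0],[-1,[3,-4.6,0],0],[-1,[4.3,0,0],0],[-1,[4.3,0,0],0],[-1,[4.3,0,0],0],[-1,[4.35,0,0],0]])

```text
t: 14.9
tool_pos: [0.5706, -0.1136, 0.1844]
ee_rot: [-0.002, 0.941, 0.338, -0.002]
contact_force: [-0.4, -0.1, -3.0]
grip_width: 0.0233
finger_force: 30.0
```

>>> arm_command(targets=[[-1,[0,0,2],0],[-1,[0,0,3],0],[-1,[0,0,1.6],0],[-1,[0,0,0],0],[-1,[0,0,0],0],[-1,[0,0,0],0],[-1,[0,0,0],0],[-1,[0,0,0],0]])

```text
t: 15.9
tool_pos: [0.5719, -0.1154, 0.1221]
ee_rot: [0.0, 0.941, 0.338, 0.0]
contact_force: [0.3, -0.1, -2.7]
grip_width: 0.023
finger_force: 30.0
```

Run:
```python
from h import *
p=np.array([.605,-.085])-np.array([.771,.637])*.045;go(*p,.109,.69)
T=camera("top");print(blobs(T,(3,90,30),(12,200,140),100))
```

```text
t 15.9 yaw 0.69 turn -0.0 shift [-0.01 -0.23  1.31] F [ 0.3 -0.1 -2.7] w 0.023 29.999241828918457
[([290.8, 45.8], [276, 37, 29, 15, 153]), ([310.6, 60.2], [302, 51, 24, 24, 308]), ([177.8, 177.8], [155, 163, 47, 31, 124]), ([191.1, 192.5], [164, 169, 55, 46, 652]), ([560.9, 332.2], [533, 300, 64, 71, 1171])]
```

>>> arm_command(targets=[[-1,[0,-0.2,0.6],0],[-1,[0,0,0.4],0],[-1,[0,0,0.3],0],[-1,[0,0,0],0],[-1,[0,0,0],0],[0.2,[0,0,0],0],[0.2,[0,0,0],0],[0.2,[0,0,0],0]])

```text
t: 16.95
tool_pos: [0.5705, -0.114, 0.1085]
ee_rot: [0.0, 0.941, 0.338, 0.0]
contact_force: [0.1, -0.3, -0.1]
grip_width: 0.0498
finger_force: 0.0
```

>>> arm_command(targets=[[0.2,[0,0,-2],0],[0.2,[0,0,-3],0],[0.2,[0,0,-4],0],[0.2,[0,0,-4],0],[0.2,[0,-4,0],0],[0.2,[0,-5,0],0],[0.2,[0,-5,0],0],[0.2,[0,0,0],0]])

```text
t: 17.95
tool_pos: [0.4794, -0.0038, 0.2384]
ee_rot: [-0.0, 0.941, 0.34, -0.0]
contact_force: [-0.5, -0.1, 0.6]
grip_width: 0.056
finger_force: 0.0
```

Run:
```python
from h import *
np.set_printoptions(precision=4,suppress=True)
T=camera("top");S=camera("side");go(.5,0,.2)
print(env.read_state()["tool_pos"])
print([(b,plane(T,[b[0]],.105)) for b in blobs(T,(3,90,30),(12,200,140),300)])
for c,n in((T,"T"),(S,"S")):
    h=cv2.cvtColor(c["color"],cv2.COLOR_RGB2HSV);m=cv2.inRange(h,(10,50,120),(22,255,255))
    k,l,s,ce=cv2.connectedComponentsWithStats(m)
    for i in range(1,k):
        if s[i][4]>150 and (n=="S" or ce[i][0]<260 and ce[i][1]<260):
            pts=np.argwhere(l==i)[:,::-1].astype(np.float32);print(n,ce[i],s[i],cv2.minAreaRect(pts))
a=cv2.resize(T["color"][100:225,145:265,::-1],(400,416),interpolation=cv2.INTER_CUBIC);b=cv2.resize(S["color"][145:225,270:390,::-1],(400,267),interpolation=cv2.INTER_CUBIC)
cv2.imwrite("pics/c6.png",np.hstack([a,np.vstack([b,np.zeros((149,400,3),np.uint8)])]))
```

```text
t 18.1 yaw 0.691 turn -0.0 shift [1.79 0.73 3.89] F [0.2 0.2 1.2] w 0.0566 0.0
[ 0.4816 -0.0058  0.2389]
[(([310.7, 60.1], [302, 51, 24, 24, 304]), array([[ 0.9155, -0.1393,  0.105 ]])), (([270.7, 173.6], [257, 159, 29, 30, 653]), array([[ 0.6422, -0.0529,  0.105 ]])), (([200.8, 185.3], [178, 168, 41, 30, 406]), array([[0.6129, 0.1072, 0.105 ]])), (([296.7, 206.0], [283, 192, 29, 29, 658]), array([[ 0.5686, -0.114 ,  0.105 ]])), (([564.0, 332.1], [533, 300, 79, 71, 1250]), array([[ 0.2856, -0.7432,  0.105 ]]))]
T [191.3233 176.1927] [166 159  49  34 467] ((190.4230499267578, 176.88462829589844), (9.15255355834961, 52.97386932373047), 56.3099365234375)
S [ 18.6271 126.286 ] [  0 116  42  21 598] ((20.067258834838867, 125.95137023925781), (17.279497146606445, 41.7042236328125), 85.10090637207031)
S [312.8611 172.4769] [293 165  40  16 216] ((312.5293273925781, 172.4056396484375), (39.91509246826172, 5.532785415649414), 17.2414608001709)
S [432.8581 316.729 ] [417 307  34  15 155] ((432.74102783203125, 315.8608703613281), (34.17190933227539, 10.7927827835083), 12.724355697631836)
S [381.6888 395.8802] [ 351  374   63   44 2079] ((382.0, 395.5), (43.0, 62.0), 90.0)
S [233.3605 394.9174] [214 378  39  34 968] ((233.6000213623047, 394.800048828125), (35.7770881652832, 34.882659912109375), 26.56505012512207)
S [358.4408 466.5856] [ 325  449   70   31 1250] ((360.2115173339844, 469.94232177734375), (65.50277709960938, 31.574695587158203), 11.309932708740234)
```

View pics/c6.png

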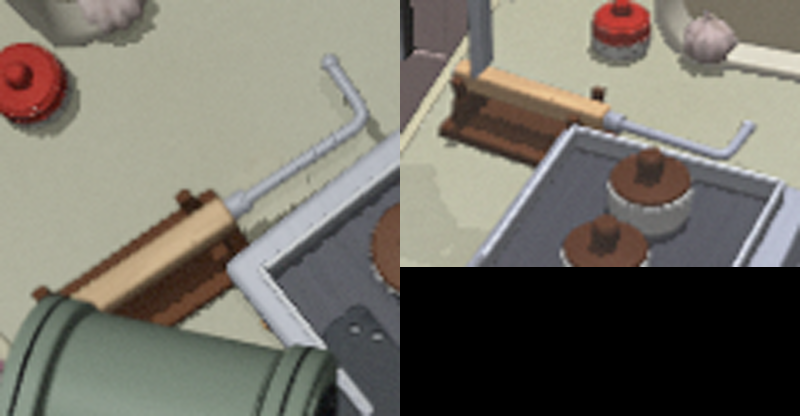

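Both pots stand inside the rim, at (0.642,−0.053) and (0.569,−0.114). The wood handle and the rod are in clear view: bend about (254.5,134.5) in the top view and (368.4,191.5) in the side view. Next is turning the hand for the pole.

>>> arm_command(targets=[[0,[0,0,0],-0.187],[0,[0,0,0],-0.187],[0,[0,0,0],-0.187],[0,[0,0,0],-0.187],[0,[0,0,0],-0.187],[0,[0,0,0],-0.187],[0,[0,0,0],-0.187],[0,[0,0,0],-0.187]])

```text
t: 19.05
tool_pos: [0.4824, -0.0071, 0.2385]
ee_rot: [0.0, 0.458, 0.889, -0.0]
contact_force: [0.4, 1.0, 0.3]
grip_width: 0.0467
finger_force: 0.0
```

Run:
```python
from h import *
T=camera("top");S=camera("side")
print(tri(T,[(254.5,134.5)],S,[(368.4,191.5)]),"rightend",tri(T,[(212,163)],S,[(332.5,178.)]))
b,_=tri(T,[(254.5,134.5)],S,[(368.4,191.5)])
h=plane(T,[(212,162.8),(159.5,198.3)],.064);print(h,np.arctan2(*(h[0]-h[1])[[1,0]]))
go(.635,.147,.15,2.21)
```

```text
(array([ 0.74847056, -0.00674643,  0.05305954]), np.float64(0.002765054094141739)) rightend (array([0.6765261 , 0.09144797, 0.06231083]), np.float64(0.005576194071173121))
[[0.67405495 0.09213196 0.064     ]
 [0.58702041 0.21601254 0.064     ]] -0.958348838133397
t 19.1 yaw 2.184 turn -0.026 shift [ 3.24 21.44  8.84] F [0.5 0.6 0. ] w 0.0469 0.0
```

>>> arm_command(targets=[[0,[0,0,0],-0.02],[0,[0.6,4.3,1.7],0],[0,[0.6,4.3,1.7],0],[0,[0.6,4.3,1.7],0],[0,[0.6,4.3,1.7],0],[0,[0.6,4.2,1.7],0],[0,[0,0,0],0],[0,[0,0,0],0]])

```text
t: 20.15
tool_pos: [0.6355, 0.1449, 0.1532]
ee_rot: [-0.0, 0.451, 0.892, -0.0]
contact_force: [-0.2, 0.4, -1.1]
grip_width: 0.0469
finger_force: 0.0
```

Run:
```python
from h import *
T=camera("top");S=camera("side");go(.637,.1445,.034,2.205)
crop(S,250,90,180,130,4,"c7.png")
s=env.read_state()["tool_pos"];print(s,proj(S,[s,[.637,.1445,.064]]))
```

```text
t 20.2 yaw 2.204 turn -0.001 shift [-0.07  0.1  12.04] F [-1.3  0.8  0.4] w 0.0471 0.0
[0.63574188 0.14450337 0.15442144] [[311.46025779 147.41157971]
 [312.41105613 171.98144724]]
```

View pics/c7.png

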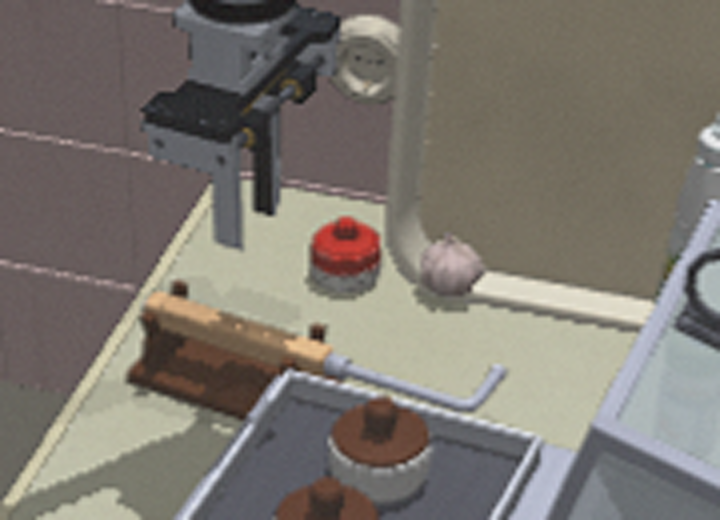

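The fingers are lined up over the handle (crop 250,328). Going down and gripping.

>>> arm_command(targets=[[0,[0,0.1,4],0],[0,[0,0,4],0],[0,[0,0,2],0],[0,[0,0,1],0],[0,[0,0,0.9],0],[0,[0,0,0],0],[-1,[0,0,0],0],[-1,[0,0,0],0]], newtons=55)

```text
t: 21.25
tool_pos: [0.6372, 0.1462, 0.0354]
ee_rot: [0.001, 0.451, 0.893, 0.0]
contact_force: [0.3, -0.4, -0.6]
grip_width: 0.0301
finger_force: 0.0
```

>>> arm_command(targets=[[-1,[0,0,0],0],[-1,[0,0,0],0],[-1,[0,0,0],0],[-1,[0,0,0],0],[-1,[0,0,0],0],[-1,[0,0,0],0],[-1,[0,0,0],0],[-1,[0,0,0],0]])

```text
t: 22.25
tool_pos: [0.6368, 0.146, 0.035]
ee_rot: [0.0, 0.451, 0.893, 0.0]
contact_force: [-1.6, -0.6, 5.3]
grip_width: 0.0219
finger_force: 54.9
```

Run:
```python
from h import *
go(.637,.1445,.034);print(env.read_state()["tool_pos"],env.read_state()["wrist_torque"])
```

```text
t 22.2 yaw 2.206 turn -0.0 shift [-0.13 -0.08  0.1 ] F [-1.6 -0.6  5.3] w 0.0219 54.90837514400482
[0.63682929 0.14600275 0.03504278] [-0.12287579  0.14531616  0.05606606]
```

>>> arm_command(targets=[[-1,[0,0,-1],0],[-1,[0,0,-2],0],[-1,[0,0,-4],0],[-1,[0,0,-5],0],[-1,[0,0,-5],0],[-1,[0,0,-5],0],[-1,[0,0,-4],0],[-1,[0,0,-2],-0.055]])

```text
t: 23.25
tool_pos: [0.6369, 0.1457, 0.3182]
ee_rot: [0.002, 0.426, 0.905, 0.001]
contact_force: [0.2, -4.4, -0.7]
grip_width: 0.0215
finger_force: 54.9
```

>>> arm_command(targets=[[-1,[0,-2,0],0],[-1,[0,-4,0],0],[-1,[0,-4.5,0],0],[-1,[0,-4.5,0],0],[-1,[0,-4.5,0],0],[-1,[0,-4,0],0],[-1,[0,-2.1,0],0],[-1,[0,0,0],0]])

```text
t: 24.25
tool_pos: [0.4384, -0.0175, 0.3156]
ee_rot: [0.001, 0.427, 0.904, 0.0]
contact_force: [0.0, 1.2, -1.1]
grip_width: 0.0217
finger_force: 54.9
```

Run:
```python
from h import *
T=camera("top");S=camera("side");go(.569,-.1734,.315,2.26);s=env.read_state();print(s["tool_pos"],s["wrist_torque"])
crop(S,250,60,220,160,3.6,"c8.png")
X=s["tool_pos"]+[.1417,-.1287,.018];print("pred hook",X,proj(S,[X]),proj(T,[X]))
cv2.imwrite("pics/t8.png",T["color"][:,:,::-1])
```

```text
t 24.4 yaw 2.261 turn 0.001 shift [-2.033e+01  4.000e-02  2.000e-02] F [-0.   0.9 -1.3] w 0.0216 54.90336835384369
[ 0.43943803 -0.0167275   0.31522785] [ 0.03680087 -0.08276928  0.04008734]
pred hook [ 0.58113803 -0.1454275   0.33322785] [[342.50807819 150.9858017 ]] [[309.64897214 184.40949874]]
```

View pics/c8.png

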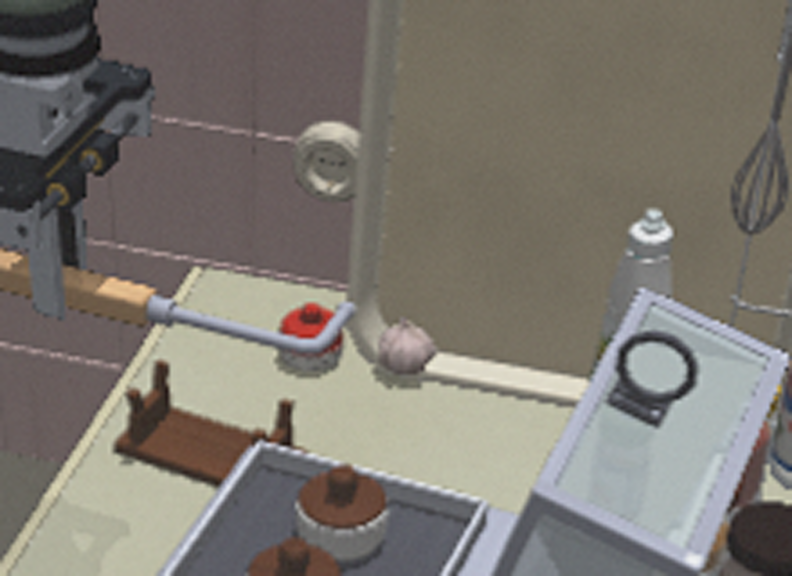

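The prong's middle shows at (343,151) and was predicted at (342.5,151), so the pole is held well. Advancing it beside the ring.

>>> arm_command(targets=[[-1,[-2,0,0],0],[-1,[-4,0,0],0],[-1,[-4,0,0],0],[-1,[-4,0,0],0],[-1,[-3.5,0,0],0],[-1,[-2,0,0],0],[-1,[-0.8,0,0],0],[-1,[0,0,0],0]])

```text
t: 25.35
tool_pos: [0.5687, -0.1738, 0.3136]
ee_rot: [-0.001, 0.426, 0.905, 0.0]
contact_force: [-0.6, 0.3, -0.8]
grip_width: 0.0218
finger_force: 54.9
```

Run:
```python
from h import *
T=camera("top");S=camera("side");go(.569,-.1734,.300,2.26);s=env.read_state();print(s["tool_pos"])
a=cv2.resize(S["color"][120:220,370:490,::-1],(480,400),interpolation=cv2.INTER_CUBIC);b=cv2.resize(T["color"][50:150,320:440,::-1],(480,400),interpolation=cv2.INTER_CUBIC)
cv2.imwrite("pics/c9.png",cv2.resize(np.hstack([a,b]),(800,333)))
X=s["tool_pos"]+[.1417,-.1287,.018];print("pred hook",X,proj(S,[X]),proj(T,[X]),"eye",proj(S,[[.7569,-.2639,.318]]),proj(T,[[.7569,-.2639,.318]]))
```

```text
t 25.4 yaw 2.261 turn 0.001 shift [-0.08  0.03  1.43] F [ 0.4  0.4 -1. ] w 0.0217 54.90330755710602
[ 0.56821335 -0.17299509  0.31427808]
pred hook [ 0.70991335 -0.30169509  0.33227808] [[425.4342463  171.37232023]] [[395.64891853 117.31120185]] eye [[432.14617436 162.32127577]] [[374.40225731  94.87759447]]
```

View pics/c9.png

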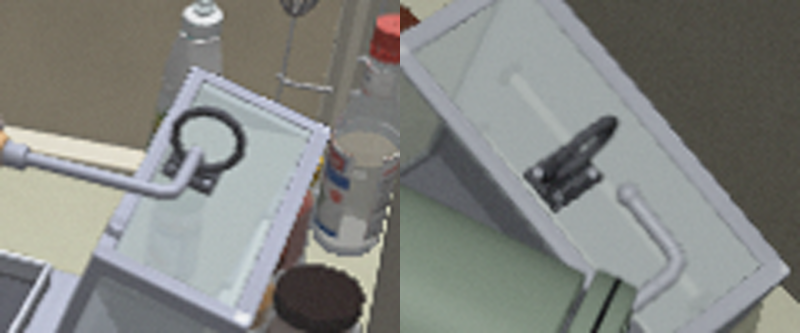

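The prong lies beside the ring and, once lowered 1.4 cm, lines up with its middle (right crop, about (587,147)). Lowering it and sliding it in sideways.

>>> arm_command(targets=[[-1,[0,0,0.7],0],[-1,[0,0,0.7],0],[-1,[0,0,0],0],[-1,[0,1.5,0],0],[-1,[0,1.5,0],0],[-1,[0,1.5,0],0],[-1,[0,1.3,0],0],[-1,[0,0,0],0]])

```text
t: 26.45
tool_pos: [0.6137, -0.1356, 0.3001]
ee_rot: [-0.0, 0.426, 0.905, -0.0]
contact_force: [0.8, 0.4, -1.7]
grip_width: 0.0219
finger_force: 54.9
```

Run:
```python
from h import *
T=camera("top");S=camera("side");s=env.read_state();print(s["tool_pos"],s["contact_force"])
a=cv2.resize(S["color"][120:220,370:490,::-1],(480,400),interpolation=cv2.INTER_CUBIC);b=cv2.resize(T["color"][50:150,320:440,::-1],(480,400),interpolation=cv2.INTER_CUBIC)
cv2.imwrite("pics/c10.png",cv2.resize(np.hstack([a,b]),(800,333)))
X=s["tool_pos"]+[.1417,-.1287,.018];e=np.array([.7569,-.2639,.318]);d=X-e;print("hook-eye ex,ey,z",d[0]*.637-d[1]*.771,d[0]*.771+d[1]*.637,d[2])
```

```text
[ 0.61300596 -0.13650262  0.30026097] [-0.44400009 -0.27131411 -0.9295483 ]
hook-eye ex,ey,z -0.00039328788465897995 -0.002521371916830562 0.0002609686150706336
```

View pics/c10.png

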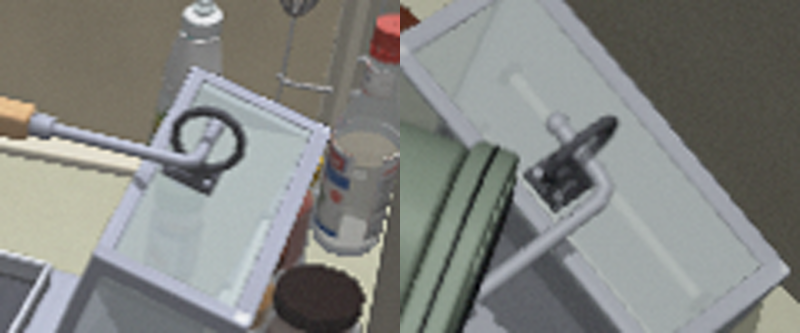

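The prong goes through the ring, in both views. Working out the arc steps for swinging it shut.

Run:
```python
import numpy as np
f=np.r_[np.linspace(1.188,3.02,25),3.06,3.09,3.11]
p=.2762*np.c_[np.cos(f),np.sin(f)]*100
d=np.diff(p,axis=0)
print([[round(-a,1),0,round(-b,1)] for a,b in d]); print(p[-1]-p[0])
```

```text
[[np.float64(2.0), 0, np.float64(-0.7)], [np.float64(2.0), 0, np.float64(-0.6)], [np.float64(2.1), 0, np.float64(-0.4)], [np.float64(2.1), 0, np.float64(-0.2)], [np.float64(2.1), 0, np.float64(-0.1)], [np.float64(2.1), 0, np.float64(0.1)], [np.float64(2.1), 0, np.float64(0.2)], [np.float64(2.1), 0, np.float64(0.4)], [np.float64(2.0), 0, np.float64(0.6)], [np.float64(2.0), 0, np.float64(0.7)], [np.float64(1.9), 0, np.float64(0.9)], [np.float64(1.9), 0, np.float64(1.0)], [np.float64(1.8), 0, np.float64(1.1)], [np.float64(1.7), 0, np.float64(1.3)], [np.float64(1.6), 0, np.float64(1.4)], [np.float64(1.5), 0, np.float64(1.5)], [np.float64(1.3), 0, np.float64(1.6)], [np.float64(1.2), 0, np.float64(1.7)], [np.float64(1.1), 0, np.float64(1.8)], [np.float64(0.9), 0, np.float64(1.9)], [np.float64(0.8), 0, np.float64(2.0)], [np.float64(0.6), 0, np.float64(2.0)], [np.float64(0.5), 0, np.float64(2.0)], [np.float64(0.3), 0, np.float64(2.1)], [np.float64(0.1), 0, np.float64(1.1)], [np.float64(0.1), 0, np.float64(0.8)], [np.float64(0.0), 0, np.float64(0.6)]]
[-37.92272565 -24.74852517]
```

>>> arm_command(targets=[[-1,[1.0,0,-0.35],0],[-1,[1.0,0,-0.35],0],[-1,[2.0,0,-0.6],0],[-1,[2.1,0,-0.4],0],[-1,[2.1,0,-0.2],0],[-1,[2.1,0,-0.1],0],[-1,[2.1,0,0.1],0],[-1,[2.1,0,0.2],0]])

```text
t: 27.55
tool_pos: [0.5197, -0.0237, 0.3174]
ee_rot: [0.0, 0.426, 0.905, -0.0]
contact_force: [0.9, -2.5, -1.8]
grip_width: 0.0214
finger_force: 54.9
```

Run:
```python
from h import *
T=camera("top");S=camera("side");s=env.read_state();print(s["tool_pos"],s["contact_force"],s["wrist_torque"])
cv2.imwrite("pics/c11.png",np.hstack([cv2.resize(x["color"][30:270,230:470,::-1],(400,400)) for x in(S,T)]))
X=s["tool_pos"]+[.1417,-.1287,.018];print(proj(S,[X]),proj(T,[X]))
```

```text
[ 0.51920241 -0.02239147  0.31753093] [ 0.68429914 -0.01839878 -2.01406009] [ 0.02963785 -0.10599471 -0.00841318]
[[372.83003924 142.70838693]] [[313.56831973 140.94269907]]
```

View pics/c11.png

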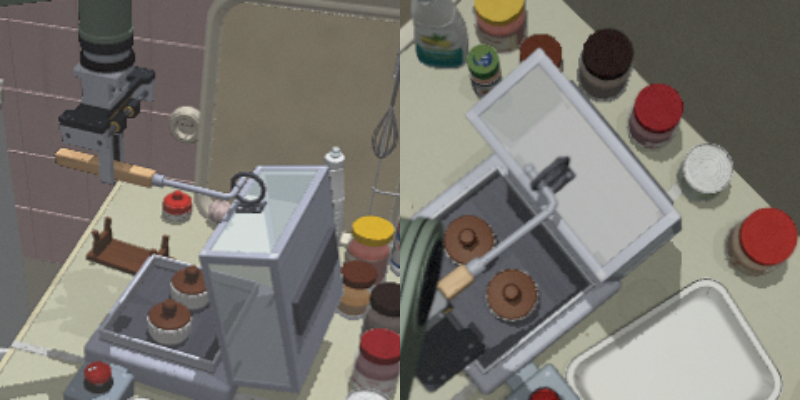

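The hood follows the prong and the pots are undisturbed. Continuing the arc.

>>> arm_command(targets=[[-1,[2.1,0,0.4],0],[-1,[2.0,0,0.6],0],[-1,[2.0,0,0.7],0],[-1,[1.9,0,0.9],0],[-1,[1.9,0,1.0],0],[-1,[1.8,0,1.1],0],[-1,[1.7,0,1.3],0],[-1,[1.6,0,1.4],0]])

```text
t: 28.65
tool_pos: [0.4248, 0.0916, 0.2428]
ee_rot: [0.0, 0.426, 0.905, 0.0]
contact_force: [1.1, -1.4, -2.0]
grip_width: 0.0214
finger_force: 54.9
```

Run:
```python
from h import *
T=camera("top");S=camera("side");s=env.read_state();print(s["tool_pos"],s["contact_force"],s["wrist_torque"])
cv2.imwrite("pics/c12.png",np.hstack([cv2.resize(x["color"][50:290,200:440,::-1],(400,400)) for x in(S,T)]))
```

```text
[0.42250709 0.09240686 0.24117109] [-0.79748908  0.40025609 -1.72555419] [-0.02635934 -0.12765662  0.06603607]
```

View pics/c12.png

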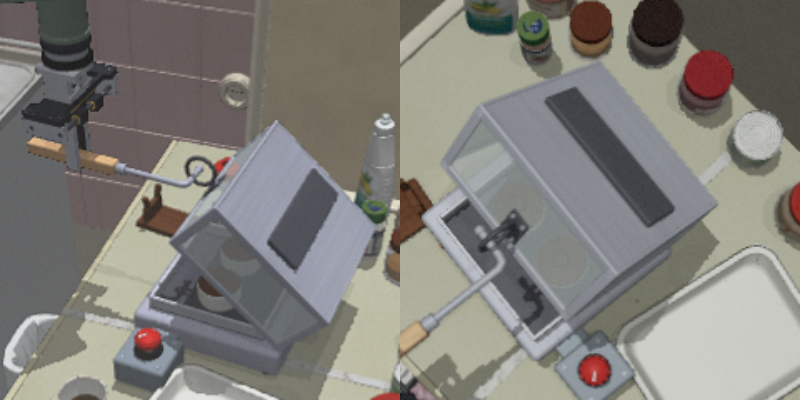

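Hood about 45° down with the prong still in the ring. That was my last picture, so from here I go by numbers. Closing the rest.

>>> arm_command(targets=[[-1,[1.5,0,1.5],0],[-1,[1.3,0,1.6],0],[-1,[1.2,0,1.7],0],[-1,[1.1,0,1.8],0],[-1,[0.9,0,1.9],0],[-1,[0.8,0,2.0],0],[-1,[0.6,0,2.0],0],[-1,[0.5,0,2.0],0]])

```text
t: 29.75
tool_pos: [0.3738, 0.1524, 0.097]
ee_rot: [-0.001, 0.426, 0.905, -0.0]
contact_force: [0.4, -0.6, -0.4]
grip_width: 0.0212
finger_force: 54.9
```

```bash
cat >> h.py <<'E'
def hook():
    s=env.read_state();X=s["tool_pos"]+[.1417,-.1287,.018];d=X-[.6145,-.093,0]
    print("t",s["t"],"hook warmer x,y,z",np.round([d[0]*.637-d[1]*.771,d[0]*.771+d[1]*.637,d[2]],4),"F",s["contact_force"].round(1),s["wrist_torque"].round(2),s["joint_positions"].round(2))
E
python3 -c "
from h import *
hook()"
```

```text
t 29.75 hook warmer x,y,z [-0.1531 -0.002   0.115 ] F [ 0.4 -0.6 -0.4] [-0.14 -0.23 -0.01] [ 0.17 -0.04  2.05  0.    1.13 -0.52]
```

>>> arm_command(targets=[[-1,[0.2,0,1.5],0],[-1,[0.1,0,1.0],0],[-1,[0,0,0.5],0],[-1,[0,0,0.3],0],[-1,[0,0,0.3],0],[-1,[0,0,0],0],[-1,[0,0,0],0],[-1,[0,0,0],0]])

```text
t: 30.75
tool_pos: [0.3733, 0.1542, 0.0628]
ee_rot: [0.0, 0.426, 0.905, 0.0]
contact_force: [-1.2, 0.6, 0.9]
grip_width: 0.0215
finger_force: 54.9
```

```bash
python3 -c "
from h import *
hook()"
```

```text
t 30.75 hook warmer x,y,z [-0.1548 -0.0012  0.0808] F [-1.2  0.6  0.9] [-0.2  -0.21 -0.07] [ 0.18  0.02  2.08  0.    1.04 -0.51]
```

>>> arm_command(targets=[[-1,[0,0,0.3],0],[-1,[0,0,0.3],0],[-1,[0,0,0.2],0],[-1,[0,0,0],0],[-1,[0,0,0],0],[-1,[0,0,0],0],[-1,[0,0,0],0],[-1,[0,0,0],0]])

```text
t: 31.75
tool_pos: [0.373, 0.1542, 0.0545]
ee_rot: [0.0, 0.426, 0.905, -0.0]
contact_force: [-1.3, 0.0, 0.7]
grip_width: 0.0218
finger_force: 55.0
```

```bash
python3 -c "
from h import *
hook()
S=camera('side');T=camera('top')
print(proj(S,[[0.6145-.154*.637,-.093+.154*.771,.098]]))
cv2.imwrite('pics/sA.png',S['color'][:,:,::-1]);cv2.imwrite('pics/tA.png',T['color'][:,:,::-1])
def w(x,y,z): return [.6145+x*.637+y*.771,-.093-x*.771+y*.637,z]
# dark ring pixels in side near the eye
u=proj(S,[w(-.154,0,.098)])[0];g=cv2.cvtColor(S['color'],cv2.COLOR_RGB2GRAY)
x0,y0=int(u[0])-20,int(u[1])-20
print(x0,y0)
for r in g[y0:y0+40:2,x0:x0+40:2]: print(''.join('#' if v<70 else '+' if v<110 else '.' for v in r))
"
```

```text
t 31.75 hook warmer x,y,z [-0.1549 -0.0015  0.0725] F [-1.3  0.   0.7] [-0.37 -0.25 -0.19] [ 0.18  0.04  2.08 -0.    1.02 -0.51]
[[292.31383572 196.00456456]]
272 176
++.....#####+++.....
++.....####+++......
+......###+++.......
......+##+++........
.....###++++........
......+####.........
.......+++..........
.......#............
......+.............
......#.............
......+.............
....................
....................
....................
..+..+..............
.....+++++..........
.....++++++++.......
.....+++...++++++...
.....+++.....+++++++
.....+++.....+.+++++
```

```bash
cat >> h.py <<'E'
def w(x,y,z): return [.6145+x*.637+y*.771,-.093-x*.771+y*.637,z]
def strip():
    o=[]
    C=[camera("top"),camera("side")]
    for c in C:
        g=cv2.cvtColor(c["color"],cv2.COLOR_RGB2GRAY);m=(g<75).astype(np.uint8)
        u=proj(c,[w(.0,0,.19)])[0];M=np.zeros_like(m);cv2.circle(M,(int(u[0]),int(u[1])),75,1,-1);m&=M
        k,l,s,ce=cv2.connectedComponentsWithStats(m)
        L=[]
        for i in range(1,k):
            if s[i][4]>250:
                r=cv2.minAreaRect(np.argwhere(l==i)[:,::-1].astype(np.float32));L.append((r,s[i][4]))
        print([(np.round(r[0],1),np.round(r[1],1),round(r[2]),int(a)) for r,a in L]);o.append(L)
    return C,o
E
python3 -c "
from h import *
strip()"
```

```text
[]
[]
```

```bash
python3 -c "
from h import *
for n,f in (('top','tA'),('side','sA')):
    c=camera(n);g=cv2.cvtColor(c['color'],cv2.COLOR_RGB2GRAY);u=proj(c,[w(0,0,.185)])[0].astype(int);print(n,u)
    for r in g[u[1]-60:u[1]+60:4,u[0]-72:u[0]+72:3]: print(''.join('#' if v<70 else '+' if v<100 else '-' if v<135 else '.' for v in r))
"
```

```text
top [285 179]
................................................
................................................
................................................
................................................
................................................
.................++.............................
...............+++++............................
..............+++++++-..........................
............++++++++++-.........................
............+++++++++++-........................
.............++++++++++++.......................
-.............++++++++++++......................
...............++++++++++++.....................
................++++++++++++....................
.................++++++++++++...................
..................++++++++++++..................
#..................++++++++++++.................
+...................++++++++++++................
.....................++++++++++++...............
......................++++++++++++..............
....-..................+++++++++++++............
.........................++++++++++++.........--
........
[... 1168 characters left out ...]
.......-+.....
.....-+............-++++++++............-++.....
...................++++++++.............+++.....
..................++++++++.............++++.....
.................++++++++.............++++......
.----...........#+++++++-.............++++.....-
....+++++-........-###+#.............+++++#....-
....++-----+++-.....................++++++-.....
....++-----++++++++-...............+++++++......
....++----+++++++++++++-...........++++.++......
....++---+++-+++-+++++++-+++-.....+++++-+.......
--..-+---+++++++---------+++++++++++++.+-.......
....++-------++++-------+++++++++++++.++........
.....+++----------+---+++++++++++++++-+.........
...-------+++---------++++++++-+++++.+-.........
```

```bash
cat >> h.py <<'E'
def hoodang():
    P=[];C=[camera("top"),camera("side")]
    for c,n in zip(C,"ts"):
        g=cv2.GaussianBlur(cv2.cvtColor(c["color"],cv2.COLOR_RGB2GRAY),(3,3),0);m=(g<105).astype(np.uint8)
        M=np.zeros_like(m);u=proj(c,[w(0,0,.19)])[0].astype(int);cv2.circle(M,tuple(int(v) for v in u),60,1,-1);m&=M
        k,l,s,ce=cv2.connectedComponentsWithStats(m)
        i=l[u[1],u[0]]
        if i==0: i=1+np.argmin(np.hypot(*(ce[1:]-u).T)+1000*(s[1:,4]<300))
        r=cv2.minAreaRect(np.argwhere(l==i)[:,::-1].astype(np.float32));print(n,s[i],np.round(ce[i],1),np.round(r[0],1),np.round(r[1],1));P.append(ce[i])
    X,e=tri(C[0],[P[0]],C[1],[P[1]]);d=X-[.6145,-.093,0];x=d[0]*.637-d[1]*.771-.12;z=X[2]-.063
    print("strip",x+.12,d[0]*.771+d[1]*.637,X[2],"err",e,"angle",np.arctan2(z,-x)-np.arctan2(.127,np.sqrt(x*x+z*z-.127**2)))
E
python3 -c "
from h import *
hoodang()"
```

```text
t [ 247  138   78   87 2520] [285.2 180.8] [285.2 180.9] [92.5 27.7]
s [ 318  163   48   49 1037] [341.7 187.1] [342.  186.8] [20.8 57.4]
strip -0.0028395430550164635 0.00025358092738592846 0.17627790543162125 err 0.001914689461222533 angle -0.11844530332844594
```

>>> arm_command(targets=[[-1,[0,0,0.3],0],[-1,[0,0,0.3],0],[-1,[0,0,0],0],[-1,[0,0,0],0],[-1,[0,0,0],0],[-1,[0,0,0],0],[-1,[0,0,0],0],[-1,[0,0,0],0]])

```text
t: 33.15
tool_pos: [0.3731, 0.1541, 0.0485]
ee_rot: [0.0, 0.426, 0.905, -0.0]
contact_force: [-1.5, -0.0, 0.8]
grip_width: 0.0218
finger_force: 55.0
```

```bash
python3 -c "
from h import *
hook();hoodang()
c=camera('side');b=cv2.imread('pics/sA.png')[:,:,::-1]
d=cv2.absdiff(c['color'],b).max(2)
u=proj(c,[w(-.154,0,.09)])[0];v=proj(c,[w(0,-.125,.12)])[0];print(u,v)
m=(d>40).astype(np.uint8);k,l,s,ce=cv2.connectedComponentsWithStats(m)
print('diff',[(s[i].tolist()) for i in range(1,k) if s[i][4]>25])
g=cv2.cvtColor(c['color'],cv2.COLOR_RGB2GRAY);x,y=u.astype(int)
print(x-40,y-24)
for r in g[y-24:y+24:1,x-40:x+30:1]: print(''.join('#' if q<60 else '+' if q<95 else '-' if q<130 else '.' if q<175 else ' ' for q in r))
"
```

```text
t 33.15 hook warmer x,y,z [-0.1549 -0.0014  0.0665] F [-1.5 -0.   0.8] [-0.36 -0.36 -0.14] [ 0.18  0.05  2.09 -0.    1.01 -0.51]
t [ 247  138   78   87 2519] [285.2 180.8] [285.2 180.9] [92.5 27.7]
s [ 318  163   48   49 1039] [341.8 187.1] [342.3 187.1] [20.7 57.7]
strip -0.002795169629931815 0.00031143176281014603 0.17624963902257945 err 0.001831297459750045 angle -0.11875223276630231
[292.43915403 198.19783819] [324.30003427 232.18811999]
diff [[43, 31, 9, 14, 30], [160, 54, 40, 13, 77], [53, 59, 7, 19, 38], [156, 66, 27, 16, 80], [181, 69, 50, 16, 133], [182, 105, 23, 9, 53], [211, 139, 23, 8, 66], [206, 145, 31, 10, 62], [198, 157, 38, 15, 53], [199, 175, 23, 7, 35], [203, 184, 16, 7, 56], [238, 190, 13, 8, 35]]
252 174
------+-+---------------+.   .    -##########+++--. ..                
-------++----+--------++-   ..   .+#########++++++.                   
---+-+---+------------++   .     .+#########+++++.                    
-+-------+---+--+----++-   .     .+#######++++++. .                   
-------+++----------+++   ..     -+#######+++++- ..                   
+--+----+-
[... 2342 characters left out ...]
                    .-+++----------------+++++++++---...   ..
.   ..                       .-++++------------------++++++++++---... 
   ..                        .-+++---------------------+++++++++++---.
  ..                         .-++++-------------------+-++++++++++++++
  ..   ...                   .-++++------------------+---+-++-++++++++
 ..     .....                .-++++-------------------+--------+++++++
.           ..                -+++----------------------+---------++++
-.             .....          -++++------------------+--+--+-+--+--+++
--...             .....       -++++----------------++-+--+-------+--++
-----                  ...    -++++--------------+----++--+--+--++--++
```

The hood didn't move at all when I pushed 6 mm further, so it's on its stop. The pole only pivoted slightly in the grip. Lifting the prong to the ring's middle, drawing it out sideways, then going up.

>>> arm_command(targets=[[-1,[0,0,-0.5],0],[-1,[0,0,-0.5],0],[-1,[0,0,-0.5],0],[-1,[0,0,0],0],[-1,[0,-1,0],0],[-1,[0,-1,0],0],[-1,[0,0,0],0],[-1,[0,0,0],0]])

```text
t: 34.3
tool_pos: [0.3576, 0.1413, 0.0635]
ee_rot: [0.0, 0.426, 0.904, 0.0]
contact_force: [0.0, -0.6, -1.2]
grip_width: 0.0217
finger_force: 55.0
```

```bash
python3 -c "
from h import *
hook();hoodang()"
```

```text
t 34.3 hook warmer x,y,z [-0.1548 -0.0215  0.0815] F [ 0.  -0.6 -1.2] [ 0.06 -0.16 -0.01] [ 0.15 -0.02  2.12  0.    1.04 -0.54]
t [ 247  138   78   87 2519] [285.2 180.8] [285.2 180.9] [92.5 27.7]
s [ 318  163   48   49 1039] [341.8 187.1] [342.2 187. ] [20.7 57.6]
strip -0.0028091552316918955 0.0002871868945440955 0.17623825011054606 err 0.0018119969407759152 angle -0.11884117052655674
```

>>> arm_command(targets=[[-1,[0,-1.5,0],0],[-1,[0,-1.5,0],0],[-1,[0,0,0],0],[-1,[0,0,-2],0],[-1,[0,0,-4],0],[-1,[0,0,-4],0],[-1,[0,0,-4],0],[-1,[0,0,-4],0]])

```text
t: 35.4
tool_pos: [0.3344, 0.1223, 0.2449]
ee_rot: [0.0, 0.426, 0.905, 0.0]
contact_force: [0.1, -0.3, -1.5]
grip_width: 0.0218
finger_force: 55.0
```

>>> arm_command(targets=[[-1,[0,0,-3],0],[-1,[0,0,0],0.055],[-1,[0,0,0],0],[-1,[0,0,0],0],[-1,[0,0,0],0],[-1,[0,0,0],0],[-1,[0,0,0],0],[-1,[0,0,0],0]])

```text
t: 36.4
tool_pos: [0.3345, 0.1224, 0.2734]
ee_rot: [-0.0, 0.451, 0.893, -0.0]
contact_force: [0.0, 0.5, -1.3]
grip_width: 0.022
finger_force: 55.0
```

```bash
python3 -c "
from h import *
hoodang();go(.6368,.146,.12,2.206);print(env.read_state()['tool_pos'])
# rod pixels check: bend predicted with pitch p
s=env.read_state()['tool_pos'];T=camera('top');S=camera('side')
d=np.array([.594,-.804,0])
for p in (0,.08,.16):
    X=[s+[0,0,.018]+d*.189*np.cos(p)+[0,0,.189*np.sin(p)], s+[0,0,.018]+d*.10+[0,0,.10*np.sin(p)]]
    print(p,proj(S,X).round(1).tolist(),proj(T,X).round(1).tolist())
g=cv2.cvtColor(S['color'],cv2.COLOR_RGB2GRAY);u=proj(S,[s+[0,0,.023]+d*.189])[0].astype(int);print(u-[45,25])
for r in g[u[1]-25:u[1]+20,u[0]-45:u[0]+30]: print(''.join('#' if q<70 else '+' if q<100 else '-' if q<125 else '.' if q<150 else ' ' for q in r))
"
```

```text
t [ 247  138   78   87 2519] [285.2 180.8] [285.2 180.9] [92.5 27.7]
s [ 318  163   48   49 1045] [341.7 187.1] [342.  186.8] [20.8 57.4]
strip -0.002831799552452871 0.00024617118783963957 0.17634829367666233 err 0.0019001542312465968 angle -0.11781022935731789
t 36.5 yaw 2.206 turn -0.0 shift [-16.03  25.74  15.34] F [ 0.1  0.5 -1.6] w 0.0218 54.987545013427734
[0.33447634 0.12234824 0.27344283]
0 [[272.5, 155.6], [242.3, 146.6]] [[247.0, 258.0], [208.5, 285.4]]
0.08 [[271.9, 150.4], [241.9, 143.9]] [[245.6, 258.0], [207.5, 285.5]]
0.16 [[270.8, 145.1], [241.6, 141.2]] [[243.6, 258.5], [206.6, 285.7]]
[227 128]
++-++++-+++++++++++++++++++++++++++++++++++++++++++++--- .--+++++++++++++++
+++-++++++++++++++++++++++++++++++++++++++++++++++++++++++--   .--+++++++++
---++++-++++++++++++++++++++++++++++++++++++++++++++++++++++-++--.   .-++++
++-+++-+-+++++++++++++++++++++++++++++++++++++++++++++++++++++++++--+--. . 
+-+++++++++++++++++++++++++++++++++++++++++++++++++++++++++++++++++++++--+-
+++++++-+++++++++++++++++++++++++++++++++++++++++++++++++++++++++++++++++++
++++++-+-+++++++++++++++
[... 2235 characters left out ...]
++.       .+###     
+-++--++-++--++++++++++++++++++++++++++++++++++++++++++++   .    -###+     
---+---+-+++++++++++++++++++++++++++++++++++++++++++++++         -###.     
--++-+-+---++++++++++++++++++++++++++++++++++++++++++++.         -###-     
--+---+-++-+-++++++++++++++++++++++++++++++++++++++++++   .      -####     
--+------++---++++++++++++++++++++++++++++++++++++++++    .--.   +####     
---++-+-+-+-+--++++++++++++++++++++++++++++++++++++++.   .+++#  -++###.    
+++-++-+----+-+++++++++++++++++++++++++++++++++++++++     +###--+++###.    
-+--+-+----+--++++++++++++++++++++++++++++++++++++++      .####+++####.    
--+---+-+++-+-+++++++++++++++++++++++++++++++++++++-       +###++#####-
```

The hood stays put and the pole is pitched hook-up by about 0.11 rad, which the saddles will level. Carrying it back over the rest.

>>> arm_command(targets=[[-1,[-1.0,1.7,0],0],[-1,[-2.5,4,0],0],[-1,[-2.5,4,0],0],[-1,[-2.5,4,0],0],[-1,[-2.5,4,0],0],[-1,[-2.5,4,0],0],[-1,[-2.5,4,0],0],[-1,[0,0,0],0]])

```text
t: 37.6
tool_pos: [0.6382, 0.1456, 0.2704]
ee_rot: [-0.001, 0.451, 0.892, -0.001]
contact_force: [-0.7, 0.2, -1.8]
grip_width: 0.0216
finger_force: 55.0
```

>>> arm_command(targets=[[-1,[0,0,5],0],[-1,[0,0,5],0],[-1,[0,0,5],0],[-1,[0,0,0],0],[-1,[0,0,0],0],[-1,[0,0,0],0],[-1,[0,0,0],0],[-1,[0,0,0],0]])

```text
t: 38.6
tool_pos: [0.637, 0.146, 0.1248]
ee_rot: [0.001, 0.451, 0.893, 0.001]
contact_force: [-0.6, -0.4, -1.5]
grip_width: 0.0215
finger_force: 55.0
```

```bash
python3 -c "
from h import *
go(.6368,.146,.035,2.206);print(env.read_state()['tool_pos'])"
```

```text
t 38.6 yaw 2.206 turn -0.0 shift [ 0.01 -0.02  8.98] F [-0.6 -0.4 -1.5] w 0.0215 54.98760759830475
[0.6369781  0.1460496  0.12476594]
```

>>> arm_command(targets=[[-1,[0,0,4],0],[-1,[0,0,3],0],[-1,[0,0,0.6],0],[-1,[0,0,0.5],0],[-1,[0,0,0.4],0],[-1,[0,0,0.3],0],[-1,[0,0,0.2],0],[-1,[0,0,0],0]])

```text
t: 39.6
tool_pos: [0.6388, 0.1454, 0.0364]
ee_rot: [0.002, 0.451, 0.892, 0.001]
contact_force: [0.3, -2.6, 5.0]
grip_width: 0.0216
finger_force: 55.0
```

```bash
python3 -c "
from h import *
go(.6368,.146,.035,2.206);print(env.read_state()['tool_pos'],env.read_state()['wrist_torque'])"
```

```text
t 39.6 yaw 2.206 turn -0.0 shift [ 0.16 -0.12  0.14] F [ 0.3 -2.6  5. ] w 0.0216 55.001168847084045
[0.63877726 0.14540939 0.03643166] [-0.07779931  0.2254201  -0.00235022]
```

>>> arm_command(targets=[[-1,[0.1,-0.1,0.1],0],[-1,[0,0,0],0],[-0.3,[0,0,0],0],[0,[0,0,0],0],[0,[0,0,0],0],[0,[0,0,0],0],[0,[0,0,0],0],[0,[0,0,0],0]])

```text
t: 40.6
tool_pos: [0.6348, 0.1462, 0.0324]
ee_rot: [-0.0, 0.451, 0.893, -0.0]
contact_force: [0.3, -0.2, -0.3]
grip_width: 0.0471
finger_force: 0.0
```

>>> arm_command(targets=[[0,[0,0,-1],0],[0,[0,0,-2],0],[0,[0,0,-4],0],[0,[0,0,-5],0],[0,[0,0,-5],0],[0,[0,0,-5],0],[0,[3,0,0],0],[0,[3,0,0],0]])

```text
t: 41.6
tool_pos: [0.5999, 0.1949, 0.256]
ee_rot: [0.002, 0.451, 0.892, 0.002]
contact_force: [-0.2, -0.4, -0.0]
grip_width: 0.0474
finger_force: 0.0
```

```bash
python3 -c "
from h import *
T=camera('top');S=camera('side')
# compare with the first pictures around the pole
for n,c,(x,y,a,b) in (('top',T,(150,110,110,90)),('side',S,(280,150,100,50))):
    o=cv2.imread(f'pics/{n}0.png')[:,:,::-1]
    for nm,f in (('wood',lambda i:cv2.inRange(cv2.cvtColor(i,cv2.COLOR_RGB2HSV),(10,50,120),(22,255,255))),):
        for tag,i in (('then',o),('now',c['color'])):
            m=f(np.ascontiguousarray(i))[y:y+b,x:x+a];ys,xs=np.nonzero(m);print(n,tag,len(xs),xs.mean()+x,ys.mean()+y,xs.min()+x,xs.max()+x)
g=cv2.cvtColor(T['color'],cv2.COLOR_RGB2GRAY)
o=cv2.cvtColor(cv2.imread('pics/top0.png')[:,:,::-1],cv2.COLOR_RGB2GRAY)
for r,q in zip(g[112:142:2,225:265],o[112:142:2,225:265]): print(*[''.join('#' if v<110 else '.' if v<165 else 'O' for v in k) for k in(r,q)])
go(.4196,-.1632,.25,.69);hoodang();print(env.read_state()['tool_pos'])"
```

```text
top then 603 185.40630182421228 179.849087893864 154 224
top now 528 186.39772727272728 178.12689393939394 156 224
side then 306 310.9934640522876 171.23529411764707 282 379
side now 95 297.42105263157896 166.26315789473685 287 345
...............OO..........OO.O......... OOOOOOOOOOOOOOOOOOOOOOOOOOOOOOOOOOOOOOOO
................O.......O...O........... OOOOOOOOOOOOOOOOOOOOOOOOOOOOOOOOOOOOOOOO
.................O.........O..O......... OOOOOOOOOOOOOOOOO....OOOOOOOOOOOOOOOOOOO
.............O.........O.............O.. OOOOOOOOOOOOOOOO..O...OOOOOOOOOOOOOOOOOO
....................O.......O........... OOOOOOOOOOOOOOOO....O...OOOOOOOOOOOOOOOO
.....................O..#.O............. OOOOOOOOOOOOOOOOOO...O..OOOOOOOOOOOOOOOO
.......................O................ OOOOOOOOOOOOOOOO......O...OOOOOOOOOOOOOO
........................O.....O.......O. OOOOOOOOOOOOOOOO........O...OOOOOOOOOOOO
......................##..O...........OO OOOOOOOOOOOOOOOOO.....O..O...OOOOOOOOOOO
...........................O....OOO.OOOO OO.OOOOOOOOOOOOOOOO....#..OO..OOOOOOOOOO
...........................O..O...OOOOOO OOOOOOOOOOOOOOOOOOO........OO..OOOOOOOOO
O..................O.......OO..OOOOOOOOO OOOOOOOOOOOOOOOOOOOOO.......O...OOOOOOOO
...........O...O............OOOOOOOOOOOO OOOOOOOOOOOOOOOOOOOOOOO....O..#...OOOOOO
.............O........O..OOOOOOOOOOOOO.. OOOOOOOOOOOOOOOOOOOOO...OO........OOOOO.
..........O.........O...OOOOOOOOOOOO.### OOOOOOOOOOOOOOOOOO...OOO...............O
t 41.7 yaw 2.209 turn 1.519 shift [-36.69  16.39   0.5 ] F [-0.  -0.1  0.4] w 0.047 0.0
t [ 247  138   78   87 2513] [285.2 180.8] [285.2 180.9] [92.5 27.7]
s [ 318  163   48   49 1050] [341.7 187.1] [342.  186.8] [20.8 57.4]
strip -0.002901456023343005 0.0002374055357617106 0.17639440206398704 err 0.0020246388327786417 angle -0.11731391119942614
[0.5995646  0.19462376 0.2540661 ]
```

>>> arm_command(targets=[[0,[0,0,0],0.187],[0,[0,0,0],0.187],[0,[0,0,0],0.187],[0,[0,0,0],0.187],[0,[0,0,0],0.187],[0,[0,0,0],0.187],[0,[0,0,0],0.187],[0.2,[0,0,0],0]])

```text
t: 42.8
tool_pos: [0.6, 0.1935, 0.2528]
ee_rot: [0.0, 0.901, 0.434, 0.0]
contact_force: [0.5, 1.0, -0.2]
grip_width: 0.0536
finger_force: 0.0
```

```bash
python3 -c "
from h import *
go(.4196,-.1632,.15)"
```

```text
t 42.8 yaw 0.898 turn -0.0 shift [-39.13   8.13  10.28] F [ 0.5  1.  -0.2] w 0.0536 0.0
```

>>> arm_command(targets=[[0.4,[-4.9,1.0,0],0],[0.4,[-4.9,1.0,0],0],[0.4,[-4.9,1.0,0],0],[0.4,[-4.9,1.0,0],0],[0.4,[-4.9,1.0,0],0],[0.4,[-4.9,1.0,0],0],[0.4,[-4.9,1.0,0],0],[0.4,[-4.8,1.1,0],0]])

```text
t: 43.8
tool_pos: [0.4177, -0.1635, 0.253]
ee_rot: [0.001, 0.9, 0.435, 0.0]
contact_force: [-0.9, -0.2, -0.7]
grip_width: 0.0659
finger_force: 0.0
```

>>> arm_command(targets=[[0.4,[0,0,3],0],[0.4,[0,0,4],0],[0.4,[0,0,3],0],[0.4,[0,0,0],0],[0.4,[0,0,0],0],[0.4,[0,0,0],0],[0.4,[0,0,0],0],[0.4,[0,0,0],0]])

```text
t: 44.8
tool_pos: [0.4189, -0.1617, 0.1531]
ee_rot: [0.001, 0.901, 0.434, 0.0]
contact_force: [-0.4, -0.0, 0.7]
grip_width: 0.0655
finger_force: 0.0
```

```bash
python3 -c "
from h import *
T=camera('top');S=camera('side')
go(.4196,-.1632,.066)
for n,c,(x,y,a,b) in (('top',T,(150,150,70,65)),('side',S,(280,150,60,50))):
    o=cv2.imread(f'pics/{n}0.png')[:,:,::-1]
    for tag,i in (('then',o),('now',c['color'])):
        m=cv2.inRange(cv2.cvtColor(np.ascontiguousarray(i),cv2.COLOR_RGB2HSV),(10,50,120),(22,255,255))[y:y+b,x:x+a];ys,xs=np.nonzero(m);print(n,tag,len(xs),xs.mean()+x,ys.mean()+y,xs.min()+x,xs.max()+x)
g=cv2.cvtColor(T['color'],cv2.COLOR_RGB2GRAY)
o=cv2.cvtColor(cv2.imread('pics/top0.png')[:,:,::-1],cv2.COLOR_RGB2GRAY)
for r,q in zip(g[112:142:2,225:265],o[112:142:2,225:265]): print(*[''.join('#' if v<110 else '.' if v<165 else 'O' for v in k) for k in(r,q)])
h=cv2.cvtColor(S['color'],cv2.COLOR_RGB2HSV);m=cv2.inRange(h,(0,170,90),(6,255,255))|cv2.inRange(h,(174,170,90),(180,255,255))
m=m[230:275,270:310];ys,xs=np.nonzero(m);print(xs.min()+270,xs.max()+270,ys.min()+230,ys.max()+230,proj(S,[[.4196,-.1632,.091],[.4196,-.1632,.067]]))
"
```

```text
t 44.9 yaw 0.897 turn -0.0 shift [-0.07  0.17  8.67] F [ 0.1 -1.2 -0.5] w 0.0657 0.0
top then 611 184.81178396072013 180.5973813420622 154 214
top now 575 184.25391304347826 180.11304347826086 154 213
side then 295 308.72542372881355 171.92203389830507 282 332
side now 42 302.57142857142856 170.04761904761904 298 327
...............O......O.......O......... OOOOOOOOOOOOOOOOOOOOOOOOOOOOOOOOOOOOOOOO
.............O.O........................ OOOOOOOOOOOOOOOOOOOOOOOOOOOOOOOOOOOOOOOO
.................O........OO............ OOOOOOOOOOOOOOOOO....OOOOOOOOOOOOOOOOOOO
............OO..........OO........O..... OOOOOOOOOOOOOOOO..O...OOOOOOOOOOOOOOOOOO
....................O................... OOOOOOOOOOOOOOOO....O...OOOOOOOOOOOOOOOO
.....................O..#.OO............ OOOOOOOOOOOOOOOOOO...O..OOOOOOOOOOOOOOOO
..........O............O....O......O.... OOOOOOOOOOOOOOOO......O...OOOOOOOOOOOOOO
...............O........O...OOO.......OO OOOOOOOOOOOOOOOO........O...OOOOOOOOOOOO
..............O.......##..O.....O.....OO OOOOOOOOOOOOOOOOO.....O..O...OOOOOOOOOOO
..........O................O.....OO.OOOO OO.OOOOOOOOOOOOOOOO....#..OO..OOOOOOOOOO
..O........................O..O...OOOOOO OOOOOOOOOOOOOOOOOOO........OO..OOOOOOOOO
...................O........O..OOOOOOOOO OOOOOOOOOOOOOOOOOOOOO.......O...OOOOOOOO
....O.OO.................O...OOOOOOOOOOO OOOOOOOOOOOOOOOOOOOOOOO....O..#...OOOOOO
.......O.....O...........OOOOOOOOOOOOO.. OOOOOOOOOOOOOOOOOOOOO...OO........OOOOO.
...................OO...OOOOOOOOOOOO.### OOOOOOOOOOOOOOOOOO...OOO...............O
281 295 247 256 [[288.48037142 250.08850326]
 [288.93532749 256.66734891]]
```

The handle and hook sit where they were at the start. Going down round the stop's head.

>>> arm_command(targets=[[0.4,[0,0.2,3],0],[0.4,[0,0,3],0],[0.4,[0,0,1.5],0],[0.4,[0,0,1.1],0],[0.4,[0,0,0],0],[-1,[0,0,0],0],[-1,[0,0,0],0],[-1,[0,0,0],0]], newtons=15)

```text
t: 45.9
tool_pos: [0.4193, -0.1621, 0.0668]
ee_rot: [-0.001, 0.901, 0.434, -0.001]
contact_force: [-0.8, 1.7, 6.6]
grip_width: 0.0399
finger_force: 15.1
```

>>> arm_command(targets=[[-1,[0,0,0],0],[-1,[0,0,-0.1],0.084],[-1,[0,0,-0.1],0.084],[-1,[0,0,-0.1],0.084],[-1,[0,0,-0.1],0.084],[-1,[0,0,-0.1],0.084],[-1,[0,0,0],0],[-1,[0,0,0],0]])

```text
t: 46.9
tool_pos: [0.4198, -0.1625, 0.0721]
ee_rot: [-0.0, 0.972, 0.237, -0.0]
contact_force: [-3.6, 1.5, 6.9]
grip_width: 0.04
finger_force: 15.0
```

```bash
python3 -c "
from h import *
go(.4196,-.1632,.066);s=env.read_state();print(s['tool_pos'],s['wrist_torque'])"
```

```text
t 46.9 yaw 0.478 turn -0.0 shift [-0.05  0.05  0.61] F [-3.6  1.5  6.9] w 0.04 15.000671029738442
[ 0.41975007 -0.16250378  0.07205191] [0.39088679 0.60265506 0.05463441]
```

>>> arm_command(targets=[[0.4,[0,0,0],0],[0.4,[0,0,0],0],[0.4,[0,0,0],0],[0.4,[0,0,0],-0.14],[0.4,[0,0,0],-0.14],[0.4,[0,0,0],-0.14],[0.4,[0,0,0],0],[0.4,[0,0,0],0]])

```text
t: 47.9
tool_pos: [0.4202, -0.1628, 0.0714]
ee_rot: [0.0, 0.902, 0.433, 0.0]
contact_force: [-0.2, 0.2, -0.3]
grip_width: 0.0657
finger_force: 0.0
```

>>> arm_command(targets=[[-1,[0,0,0],0],[-1,[0,0,0],0],[-1,[0,0,0],0],[-1,[0,0,-0.12],0.086],[-1,[0,0,-0.12],0.086],[-1,[0,0,-0.12],0.086],[-1,[0,0,-0.12],0.086],[-1,[0,0,-0.12],0.086]])

```text
t: 48.9
tool_pos: [0.4195, -0.1625, 0.0767]
ee_rot: [-0.0, 0.973, 0.23, -0.0]
contact_force: [1.6, -0.2, -7.6]
grip_width: 0.04
finger_force: 15.0
```

```bash
python3 -c "
from h import *
go(.4196,-.1632,.066);s=env.read_state();print(s['tool_pos'],s['wrist_torque'])
S=camera('side')
h=cv2.cvtColor(S['color'],cv2.COLOR_RGB2HSV);m=cv2.inRange(h,(0,170,90),(6,255,255))|cv2.inRange(h,(174,170,90),(180,255,255))
m=m[230:275,270:310];ys,xs=np.nonzero(m);print(xs.min()+270,xs.max()+270,ys.min()+230,ys.max()+230)"
```

```text
t 48.9 yaw 0.465 turn -0.0 shift [-0.02  0.07  1.07] F [ 1.6 -0.2 -7.6] w 0.04 15.007254727111427
[ 0.41947426 -0.16250163  0.07665562] [-0.12415527 -0.21763549  0.35966698]
282 291 244 253
```

The head now resists turning (0.36 N m) and lifting, so it's at its upper stop. Letting go, rising clear and checking everything.

>>> arm_command(targets=[[0.4,[0,0,0],0],[0.4,[0,0,0],0],[0.4,[0,0,0],0],[0.4,[0,0,-2],0],[0.4,[0,0,-4],0],[0.4,[0,0,-5],0],[0.4,[0,0,-5],0],[0.4,[0,0,-4],0]])

```text
t: 49.95
tool_pos: [0.4205, -0.163, 0.28]
ee_rot: [0.001, 0.973, 0.231, 0.001]
contact_force: [1.1, -1.0, 0.1]
grip_width: 0.066
finger_force: 0.0
```

>>> arm_command(targets=[[0.4,[-5,0,0],0],[0.4,[-5,0,0],0],[0.4,[-5,0,0],0],[0.4,[-5,0,0],0],[0.4,[0,4,0],0],[0.4,[0,4,0],0],[0.4,[0,4,0],0],[0.4,[0,0,0],0]])

```text
t: 50.95
tool_pos: [0.2959, -0.3615, 0.2769]
ee_rot: [-0.001, 0.973, 0.231, -0.0]
contact_force: [-0.0, 0.1, -0.1]
grip_width: 0.066
finger_force: 0.0
```

```bash
python3 -c "
from h import *
T=camera('top');S=camera('side');print(env.read_state()['tool_pos'],env.read_state()['contact_force'])
hoodang()
h=cv2.cvtColor(S['color'],cv2.COLOR_RGB2HSV)
for i in (S['color'],np.ascontiguousarray(cv2.imread('pics/side0.png')[:,:,::-1])):
    h=cv2.cvtColor(i,cv2.COLOR_RGB2HSV);m=cv2.inRange(h,(0,170,90),(6,255,255))|cv2.inRange(h,(174,170,90),(180,255,255))
    m=m[230:275,270:310];ys,xs=np.nonzero(m);print('red',xs.min()+270,xs.max()+270,ys.min()+230,ys.max()+230,len(xs),ys.mean()+230)
for n,c,(x,y,a,b) in (('top',T,(150,150,70,65)),('side',S,(280,150,60,50))):
    o=cv2.imread(f'pics/{n}0.png')[:,:,::-1]
    for tag,i in (('then',o),('now',c['color'])):
        m=cv2.inRange(cv2.cvtColor(np.ascontiguousarray(i),cv2.COLOR_RGB2HSV),(10,50,120),(22,255,255))[y:y+b,x:x+a];ys,xs=np.nonzero(m);print(n,tag,len(xs),xs.mean()+x,ys.mean()+y,xs.min()+x,xs.max()+x)
print(proj(S,[w(-.12,-.125,.178),w(.12,-.125,.178),w(-.12,-.125,.063)]).round(1).tolist())
g=cv2.cvtColor(S['color'],cv2.COLOR_RGB2GRAY);print('side pole area 330..385,165..200')
for r in g[165:200,285:385]: print(''.join('#' if q<90 else '-' if q<130 else '.' if q<165 else 'O' for q in r))
"
```

```text
[ 0.29529394 -0.35959613  0.27710666] [-0.53286657  0.80158166 -0.23507771]
t [ 247  138   78   87 2501] [285.2 180.8] [285.1 180.9] [92.5 27.5]
s [ 318  164   48   47 1005] [341.8 187.3] [342.6 187.1] [20.6 57.6]
strip -0.002777461307659837 0.0002997490092296925 0.17572341113717904 err 0.001944500704510479 angle -0.12359855277759624
red 290 295 249 254 17 252.0
red 281 295 244 254 115 249.8521739130435
top then 611 184.81178396072013 180.5973813420622 154 214
top now 580 184.26724137931035 180.1293103448276 154 213
side then 295 308.72542372881355 171.92203389830507 282 332
side now 112 296.0267857142857 167.08035714285714 282 327
[[281.5, 203.0], [369.3, 227.9], [283.9, 235.8]]
side pole area 330..385,165..200
OOOOOOOOOOOOOOOOOOOOOOOOOOOOOOOOOOOOOOOOOOOOOOOOOOOOOOOOOOO.----------------..OOOOOOOOOO.OOO..OOOOOO
O..OOOOOOOOOOOOOOOOOOOOOOOOOOOOOOOOOOOOOOOOOOOOOOOOOOOOOOO.---------------------.OOOOOOOOOOO.OOO....
.----..OOOOOOOOOOOOOOOOOOOOOOOOOOOOOOOOOOOOOOOOOOOOOOOOOOO----------------------#.OOOOOOOOOOOOOOOOOO
.-#-----..OOOOOOOOOOOOOOOOOOOOOOOOOOOOOOOOOOOOOOOOOOOOOOO------------------
[... 2456 characters left out ...]
OOOOOOOOOOOOOOOOOOOOOOOOOOOOOOOOOO------------------------##OOOOOOOOOOOOOOOOOOOOOOOOOOOOOOOOOO
#OOOOOOOOOOOOOOOOOOOOOOOOOOOOOOOOOOOOOO.-----------------------##.OOOOOOOOOOOOOOOOOOOOOOOOOOOOOOOOOO
#.OOOOOOOOOOOOOOOOOOOOOOOOOOOOOOOOOOOO.------------------------#.OOOOOOOOOOOOOOOOOOOOOOOOOOOOOOOOOOO
#OOOOOOOOOOOOOOOOOOOOOOOOOOOOOOOOOOOO.------------------------##OOOOOOOOOOOOOOOOOOOOOOOOOOOOOOOOOOOO
OOOOOOOOOOOOOOOOOOOOOOOOOOOOOOOOOOOOO------------------------##.OOOOOOOOOOOOOOOOOOOOOOOOOOOOOOOOOOOO
OOOOOOOOOOOOOOOOOOOOOOOOOOOOOOOOOOOO.------------------------##OOOOOOOOOOOOOOOOOOOOOOOOOOOOOOOOOOOOO
OOOOOOOOOOOOOOOOOOOOOOOOOOOOOOOOOOO.------------------------#-OOOOOOOOOOOOOOOOOOOOOOOOOOOOOOOOOOOOOO
```

>>> arm_command(targets=[[0.4,[-4,2.2,1],0],[0.4,[-4,2.2,1],0],[0.4,[-4,2.2,1],0],[0.4,[-4,2.2,1],0],[0.4,[-4,2.2,1],0],[0.4,[0,0,1],0],[0.4,[0,0,1],0],[0.4,[0,0,0],0]])

```text
t: 52.15
tool_pos: [0.1673, -0.5462, 0.2065]
ee_rot: [-0.001, 0.973, 0.232, 0.0]
contact_force: [-0.3, -0.5, 0.5]
grip_width: 0.066
finger_force: 0.0
```

```bash
python3 -c "
from h import *
T=camera('top');S=camera('side');print(env.read_state()['t'],env.read_state()['tool_pos'])
hoodang()
for n,c,(x,y,a,b) in (('side',S,(270,230,40,45)),('top',T,(295,250,45,45))):
  for i in (c['color'],np.ascontiguousarray(cv2.imread(f'pics/{n}0.png')[:,:,::-1])):
    h=cv2.cvtColor(i,cv2.COLOR_RGB2HSV);m=cv2.inRange(h,(0,150,80),(6,255,255))|cv2.inRange(h,(174,150,80),(180,255,255))
    m=m[y:y+b,x:x+a];ys,xs=np.nonzero(m);print(n,'red',xs.min()+x,xs.max()+x,ys.min()+y,ys.max()+y,len(xs),xs.mean()+x,ys.mean()+y)
o=cv2.imread('pics/top0.png')[:,:,::-1];O=cv2.matchTemplate
for (x,y,a,b) in ((155,160,55,50),(232,115,26,30)):
    r=O(np.ascontiguousarray(T['color'][y-8:y+b+8,x-8:x+a+8]),np.ascontiguousarray(o[y:y+b,x:x+a]),cv2.TM_CCOEFF_NORMED);print('pole shift',[v for v in cv2.minMaxLoc(r)][1::2])
"
```

```text
52.25 [ 0.16736458 -0.54739563  0.20786727]
t [ 247  138   78   87 2518] [285.2 180.8] [285.2 180.9] [92.5 27.7]
s [ 318  163   48   49 1015] [341.8 187.2] [342.5 187. ] [20.6 57.5]
strip -0.0027610008971363925 0.0003591515821991778 0.17610623096792727 err 0.0017475413344209057 angle -0.12010307939925036
side red 281 295 244 256 137 288.35036496350364 250.1167883211679
side red 281 295 244 256 139 288.37410071942446 250.10071942446044
top red 308 325 264 281 237 316.59493670886076 271.9240506329114
top red 308 325 264 281 237 316.58649789029533 271.90717299578057
pole shift [0.9689886569976807, (8, 8)]
pole shift [0.47927743196487427, (13, 15)]
```

The stop is pixel-identical to its first raised view and the handle hasn't shifted. The hood's front corner is at (281,205) against (281.5,203) predicted for shut. Handing in.

```bash
python3 -c "
from station import env
print(env.sign_off())"
```

```text
the job is handed in; nothing more can be done
None
```

I handed the job in at about 52 s with both pots on the deck, the hood shut, the pole back in its rest and the stop up again; these final checks come from image measurements, and the hand-in returned no verdict.

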